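Fish a steel bushing from under a tool cabinet with a bent rod

TASK

A conduit bushing, a thick steel ring, has slipped under the low tool cabinet and lies behind the rail in there. Take the bent rod by its wooden handle, reach in through the open side, drop the bent end into the hole of the ring and fish the ring out through the cut-out in the rail: the cut-out is out of sight in there, so feel for it along the rail with a light pull, and never push or pull on the cabinet or its rail with more than about 10 N. Drag the ring fully clear of the cabinet with the rod, and leave it lying flat on the worktop, with the rod set down on the worktop too, outside the cabinet.

Things in the scene. Friction and masses are not known exactly. Their poses are not given: they have to be found in the camera images.
- cabinet: Low grey steel tool cabinet, fixed, 300 (its x) x 170 (its y) x 139 mm high, two small drawer fronts on its +x face, towards the robot. Origin: centre of its underside, on the worktop. Under it is a recess 180 mm wide (x = -90 to +90), 62 mm high, whose floor is the worktop; it is open only at the +y side and closed at the back at y = -77 mm. The walls are rigid.
- mouth (a point): Middle of the recess's open side, at worktop level: x = 0, y = +85 mm in the cabinet's axes. The ring and the rod's bent end must finally lie beyond it, towards the cabinet's +y.
- rail_line (a point): Mid-recess point of a rigid rail that crosses its floor along the cabinet's x, 10 mm thick (y = +45 to +55), top 12 mm high (this point). One cut-out 49 mm wide, down to the worktop, is the ring's only way out. Its centre lies somewhere from x = -15 to +60 mm: not given, to be felt for. A gap of up to 15 mm at the rail's +x end is too small for the ring.
- bushing_center (a point): Centre, half-way up, of the conduit bushing: a plain steel ring 44 mm outside, 20 mm hole, 16 mm high, about 0.08 kg, lying flat on the worktop under the cabinet, behind the rail, with its centre at x = -66 to -54 mm in the cabinet's axes, so not in line with the cut-out. z along the ring's axis.
- rod_handle (a point): Centre of the loose rod's handle, 21 mm above its underside: a wooden block 28 (x) x 70 (y) x 42 mm high standing on the worktop; grasp it across x. An 8 mm steel shaft runs from it to -y, 28 mm above the underside, and at y = -210 mm is bent straight down to the underside's level. With the underside 23 mm up, the bent end passes over ring and rail, the shaft under the roof. 0.16 kg.
- rod_tip (a point): Lowest point of the rod's bent end (8 mm thick), level with the handle's underside: x = 0, y = -210, z = -21 mm from the handle's centre in the rod's own axes. The bent end slides on the worktop without harm.

How it is judged:
By the outcome, as a careful person would: the job done as asked, in the order asked, and still so for the second after the job is handed in, with the robot touching nothing.
It also fails if it takes over 72 s, if anything falls off the work surface, if the arm or the gripper's body presses on something with over 40 N, if the wrist force passes 120 N, or if a joint passes its speed limit or range.

ROBOT

A 7-joint arm with a two-finger parallel gripper is mounted at the origin on a cart in front of the work surface, level with it; the furniture and walls round the work are solid. World frame = base frame: x ahead of the robot, y to its left, z up, the work surface at z = 0. Lengths are in m, angles in degrees, forces in N, time in s.
With the tool pointing down it reaches from about 0.4 to 0.9 m from the base axis. Payload 5.6 kg.
Tool frame: the origin (TCP) lies midway between the tips of the shut fingers; the grasp point (between the pads) lies robot.pinch_z behind it (robot.pinch_z is the distance from the TCP to the grasp point, in m); z points along the fingers, y is the direction in which the jaws open and shut (so a half turn about z gives the same grasp; the last joint's range is limited). The gripper opens to 92 mm and grips with 3 to 60 N. Pads are 20 mm wide; open, the fingers measure 128 mm over their backs; the gripper's body (75 mm by 189 mm) begins 69 mm behind the grasp point.
Start: joints at [73.797, 26.786, -0.665, 91.828, 0.344, 61.387, -3.226], TCP at [0.154, -0.631, 0.179] pointing down, gripper open.
Joint ranges: [-144.91, 144.91], [-17.63, 115.5], [-89.93, 88.59], [15.96, 139.68], [-74.01, 254.01], [8.47, 105.57], [-167.45, 167.45]. Speed limits (degrees/s): [147.25, 147.25, 180, 180, 180, 180, 180].

INTERFACE

Orientations are given as a 3x3 rotation matrix whose columns are the frame's x, y, z axes.
In Python, from plant import sensors, imaging, order, robot gives the robot as it stands.
- The arm moves only by the tool send_rows, never from a script. Its argument "commands" is one flat list of numbers, 7 for each row, row after row: the shift along the tool's x, y, z in m, then the turn, a rotation vector about the tool's x, y, z in rad, then the finger opening in m, from 0 to 0.0919. A call has 1 to 8 rows; each row is the pose to reach, as a shift and turn from the pose commanded when the call began, along the tool's axes at that moment; what a row does not reach only later rows make up. A row lasts 1/12 s, in which the tool goes at most 41.7 mm and 7.16 degrees, less where a joint would pass 70% of its speed; a pose out of reach is approached as far as the arm can. A call with a gripper value outside its range is refused whole. The fingers move at their own pace and stop on an object; the grip force is fixed at half the most. Time passes only in rows, so rows that repeat a pose let the fingers close. It gives the time, the measured TCP pose, the force and the opening at its end, in the units of the state.
- sensors.get_obs(): the state, without advancing time (a new reading comes with each control period).
- imaging.read_camera(name): name is "side" or "top" or "wrist"; returns the picture (480x640x3 uint8, red, green, blue); there is no depth.
- imaging.camera_info(name): a dict with "intrinsics" (3x3 intrinsics, pixels), "k1" (the pictures are not rectified: a ray, as slopes to the right and down, at radius r is drawn at 1 + k1 r^2 times it, then the intrinsics apply), "pose" (4x4, takes a point from camera to world coordinates); the wrist camera has in their place "mount" (4x4, takes a point from camera to tool coordinates, whose origin is the TCP and whose axes are the flange's). Camera axes: x right, y down, z forward; pixel columns grow to the right and rows downward; lengths in m; the calibration is good to about 2 mm. A picture is of the moment at which its call begins: read the wrist's pose just before it. camera_info takes no time and is no camera call.
- order.close_job(): hands the job in, once; it reports no verdict.
The state is a dict: "t": time; "joint_positions": joint angles; "joint_vel": joint speeds; "effort": joint torques, N m; "tool_pos": TCP position; "tool_rot": TCP orientation; "force": force on the tool from outside, world axes, zero at the start; "torque": the same for the moment, N m; "grip_width": opening from 0.0 (shut) to 1.0 (fully open).
Only numpy, scipy, OpenCV 4.12 (cv2) and the standard library are available. Lean on these libraries where they do the work, as an engineer would, in place of code of your own. Each camera call takes 0.05 s, during which the arm holds its last target.

## Working session

There is one attempt and no reset: what is moved stays moved. The work goes in short steps, Python scripts to look and compute and a tool call to move; the robot and the scene stay as the last step left them, time stands still between calls to the robot, and variables do not carry over. Pictures are saved under pics/ and viewed, and the job is handed in when it is done.

Besides the shell and the picture viewer there is one more tool, called as name(argument=value, ...), one argument or row to a line, values as JSON. send_rows: Moves the arm, as the interface text tells. Its arguments: {"type":"object","properties":{"commands":{"type":"array","items":{"type":"number"}}},"required":["commands"]}

```bash
ls; mkdir -p pics; python3 - <<'E'
from plant import sensors, imaging, order, robot
import cv2
o=sensors.get_obs()
for k,v in o.items(): print(k,v)
print(robot.pinch_z, [a for a in dir(robot) if a[0]!='_'])
for n in("side","top","wrist"):
    i=imaging.camera_info(n);print(n,i)
    cv2.imwrite(f"pics/{n}0.png",imaging.read_camera(n)[:,:,::-1])
E
```

```text
pics
t 0.0
joint_positions [73.79526822 26.83521016 -0.66313756 91.88130788  0.34196849 61.38946909
 -3.22638232]
joint_vel [ 0.01511579 -0.08629243 -0.01298659  0.04366355  0.0112554  -0.00276262
 -0.10371282]
effort [ 3.77710842e-05 -5.20555043e+01 -1.32640911e-02 -2.43742293e+01
 -5.68629114e-02  1.72506936e-02  1.85757667e-04]
tool_pos [ 0.15415577 -0.63076633  0.17844657]
tool_rot [[ 9.71406816e-01  2.37420530e-01 -5.38955646e-04]
 [ 2.37421115e-01 -9.71405275e-01  1.73354546e-03]
 [-1.11965076e-04 -1.81193733e-03 -9.99998352e-01]]
force [ 0.68766363 -0.47016608  0.35918382]
torque [-0.01864172  0.01125401  0.00954486]
grip_width 1.0006158885861116
0.0187 ['IKError', 'pinch_z']
side {'intrinsics': array([[500.08573864,   0.        , 323.63450507],
       [  0.        , 500.08573864, 234.0454302 ],
       [  0.        ,   0.        ,   1.        ]]), 'k1': -0.10384320763021963, 'pose': array([[ 0.96970533, -0.10755214,  0.2193265 ,  0.34429926],
       [-0.2440335 , -0.46665468,  0.8501065 , -0.80784959],
       [ 0.01091897, -0.87787582, -0.47876386,  0.48739695],
       [ 0.   
[... 360 characters left out ...]
57294,  0.00213534],
       [-0.00512231, -0.07707397, -0.99701222,  0.88077109],
       [ 0.        ,  0.        ,  0.        ,  1.        ]])}
wrist {'intrinsics': array([[347.6451891 ,   0.        , 324.96418564],
       [  0.        , 347.6451891 , 243.1086751 ],
       [  0.        ,   0.        ,   1.        ]]), 'k1': -0.026511411693511466, 'mount': array([[ 1.91800678e-04, -9.54639020e-01, -2.97765520e-01,
         8.50376376e-02],
       [ 9.99999934e-01,  2.74645647e-04, -2.36383264e-04,
         1.27785749e-05],
       [ 3.07440692e-04, -2.97765455e-01,  9.54639010e-01,
        -2.04329506e-01],
       [ 0.00000000e+00,  0.00000000e+00,  0.00000000e+00,
         1.00000000e+00]])}
```

View pics/side0.png

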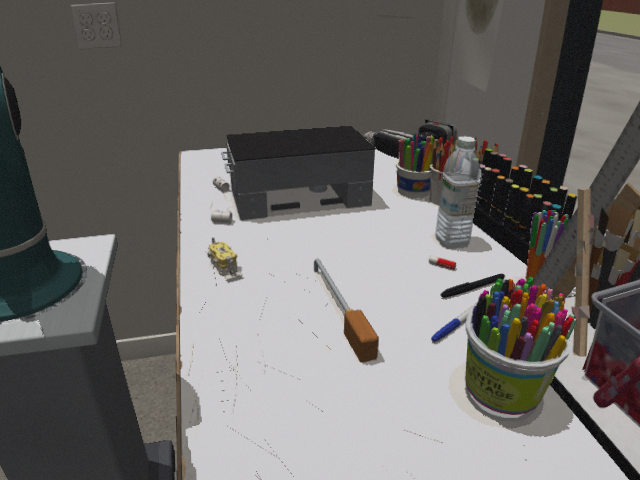

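View pics/top0.png

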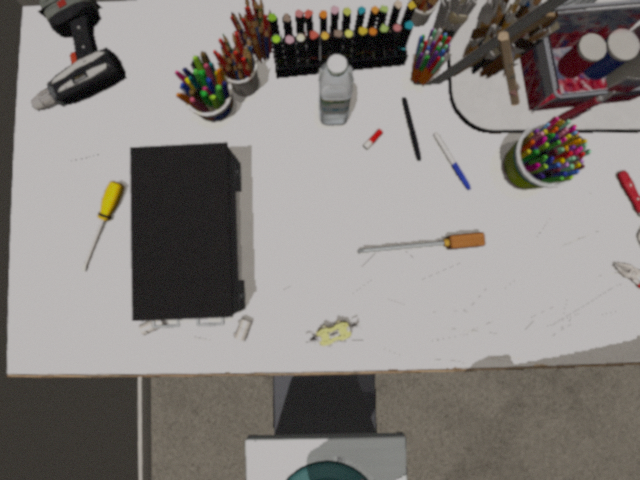

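View pics/wrist0.png

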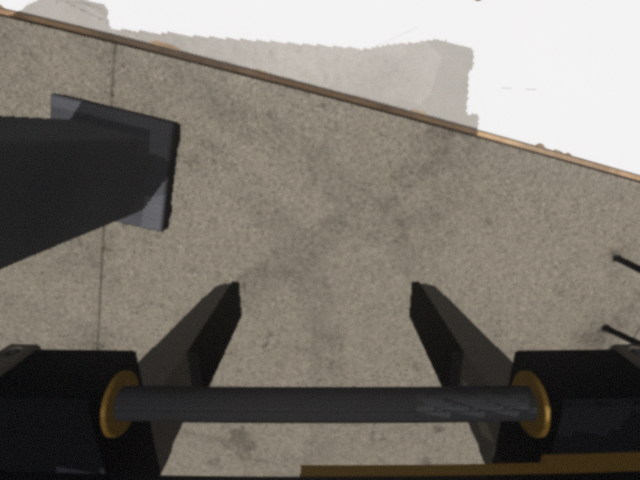

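```bash
python3 - <<'E'
import cv2,numpy as np
a=cv2.imread("pics/side0.png")
c=a[120:220,215:385]; c=cv2.resize(c,None,fx=4.7,fy=4.7,interpolation=cv2.INTER_CUBIC)
c=np.clip(255*(c/255.)**0.6,0,255).astype('uint8')
cv2.imwrite("pics/side0z.png",c)
a=cv2.imread("pics/top0.png")
c=a[130:350,110:510]; c=cv2.resize(c,None,fx=2,fy=2,interpolation=cv2.INTER_CUBIC)
c=np.clip(255*(c/255.)**0.5,0,255).astype('uint8')
cv2.imwrite("pics/top0z.png",c)
E
```

```text
(no output)
```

View pics/side0z.png

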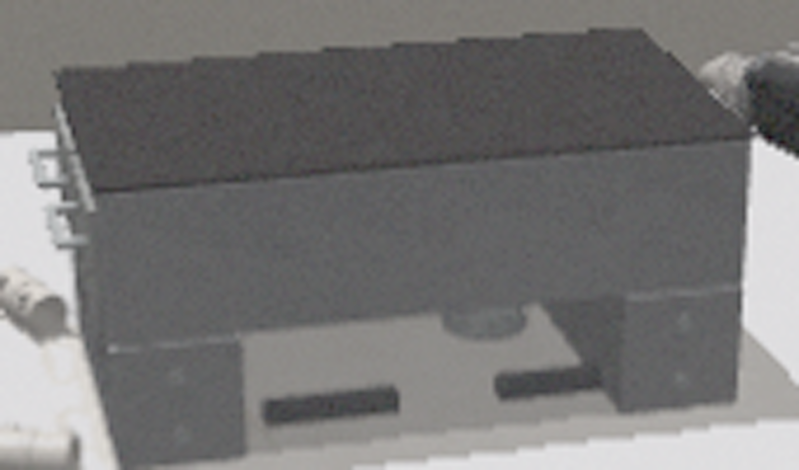

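View pics/top0z.png

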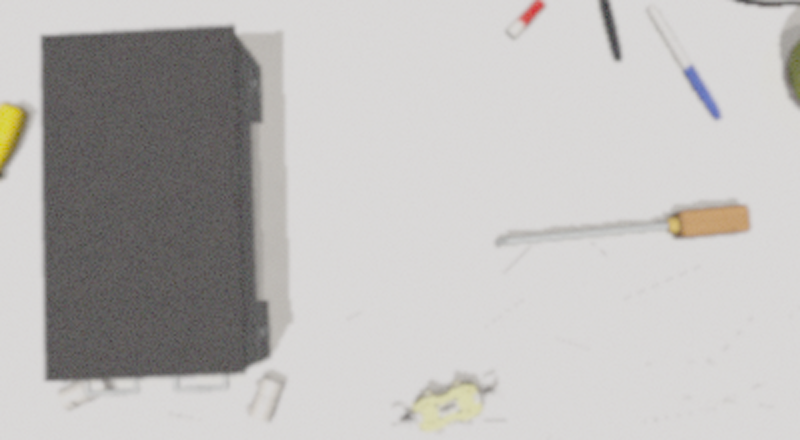

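```bash
cat > h.py <<'E'
import numpy as np, cv2
from plant import imaging
def undist(name,uv):
    i=imaging.camera_info(name);K=i["intrinsics"];k=i["k1"]
    uv=np.atleast_2d(np.asarray(uv,float))
    d=np.array([k,0,0,0,0.])
    return cv2.undistortPointsIter(uv.reshape(-1,1,2),K,d,None,None,(3,100,1e-10)).reshape(-1,2)
def rays(name,uv,pose=None):
    s=undist(name,uv); P=imaging.camera_info(name)["pose"] if pose is None else pose
    d=np.c_[s,np.ones(len(s))]@P[:3,:3].T
    return P[:3,3],d
def onz(name,uv,z,pose=None):
    c,d=rays(name,uv,pose); return c+d*((z-c[2])/d[:,2])[:,None]
def proj(name,X,pose=None):
    i=imaging.camera_info(name);P=i["pose"] if pose is None else pose
    T=np.linalg.inv(P); rv=cv2.Rodrigues(T[:3,:3])[0]
    return cv2.projectPoints(np.atleast_2d(np.asarray(X,float)),rv,T[:3,3],i["intrinsics"],np.array([i["k1"],0,0,0,0.]))[0].reshape(-1,2)
E
python3 - <<'E'
from h import *
a=cv2.imread("pics/top0.png").astype(int); g=a.max(2)
print(g[230,120:260])
m=((g<40)&(np.indices(g.shape)[1]>122)&(np.indices(g.shape)[1]<250)&(np.indices(g.shape)[0]>130)&(np.indices(g.shape)[0]<335)).astype('uint8')
m=cv2.morphologyEx(m,cv2.MORPH_OPEN,np.ones((5,5)))
c=max(cv2.findContours(m,0,1)[0],key=cv2.contourArea)
p=onz("top",c.reshape(-1,2),.139)[:,:2]
r=cv2.minAreaRect((p*1000).astype(np.float32));print("roof",r,cv2.boxPoints(r))
# handle
h=cv2.cvtColor(a.astype('uint8'),cv2.COLOR_BGR2HSV)
m=((h[...,0]<18)&(h[...,1]>90)); m[:, :430]=0;m[:,500:]=0;m[:220]=0;m[260:]=0
c=max(cv2.findContours(m.astype('uint8'),0,1)[0],key=cv2.contourArea)
p=onz("top",c.reshape(-1,2),.042)[:,:2]
r=cv2.minAreaRect((p*1000).astype(np.float32));print("handle",r,cv2.boxPoints(r))
z=lambda q:np.array(q)/4.7+[215-.4,120-.4]
print("side bottom corners",onz("side",z([[118,466],[735,405],[245,458],[617,412]]),0)*1000)
print("side top corners",onz("side",z([[92,190],[748,138],[640,30],[57,70]]),.139)*1000)
print("rail top edge near: ends",onz("side",z([[264,402],[396,386],[497,376],[600,368]]),.012)*1000)
print("rail bottom",onz("side",z([[267,426],[399,409],[500,398],[605,388]]),0)*1000)
print("ring bottom front",onz("side",z([[443,325],[485,343],[526,325]]),0)*1000)
E
```

```text
[187 185 186 186 184 187 186 186 184 174 148 101  54  39  36  38  32  39
  36  35  34  42  36  35  36  35  37  30  38  37  38  36  34  40  36  38
  38  36  33  39  32  38  37  41  36  33  33  41  37  36  34  30  35  38
  36  36  39  33  32  41  37  34  33  37  39  32  40  38  33  32  35  37
  33  32  37  33  33  35  39  43  33  37  31  30  35  37  37  37  41  36
  30  34  39  33  32  37  34  38  35  34  39  30  35  35  37  36  36  31
  32  26  29  28  36  36  43  44  66  88 106 111 126 133 137 141 139 141
 141 140 141 142 141 140 149 163 179 184 186 187 186 185]
roof ((611.9564208984375, 263.6479187011719), (72.55960845947266, 77.54853820800781), 0.8116812109947205) [[575.131   301.90436]
 [576.2295  224.36359]
 [648.78186 225.39148]
 [647.68335 302.93225]]
handle ((535.2659301757812, -278.6625671386719), (25.685256958007812, 71.29663848876953), 4.470686912536621) [[ 519.68365 -244.12378]
 [ 525.24115 -315.2035 ]
 [ 550.8482  -313.20135]
 [ 545.2907  -242.12164]]
side bottom corners [[4.08101316e+02 1.64976901e+02 0.00000000e+00]
 [7.05658284e+02 1.63904294e+02 0.00000000e+00]
 [4.66091702e+02 1.59964990e+02 0.00000000e+00]
 [6.47476113e+02 1.68966327e+02 5.55111512e-14]]
side top corners [[404.89036525 151.07537765 139.        ]
 [700.75687388 154.61979887 139.        ]
 [702.51991361 329.12148109 139.        ]
 [403.13768603 325.76393993 139.        ]]
rail top edge near: ends [[480.45359713 192.56889462  12.        ]
 [544.7936413  196.18119433  12.        ]
 [594.71020796 196.57603531  12.        ]
 [645.96029552 194.56808215  12.        ]]
rail bottom [[ 4.81202746e+02  1.91156237e+02 -5.55111512e-14]
 [ 5.45975239e+02  1.95493442e+02 -5.55111512e-14]
 [ 5.96351335e+02  1.96746426e+02 -5.55111512e-14]
 [ 6.49433343e+02  1.96534584e+02  5.55111512e-14]]
ring bottom front [[588.78398112 289.73032296   0.        ]
 [604.67057205 262.48190642   0.        ]
 [630.87152156 280.23447636   0.        ]]
```

```bash
python3 - <<'E'
from h import *
a=cv2.imread("pics/top0.png").astype(int); g=a.max(2)
m=(g<48); m[:, :122]=0;m[:,250:]=0;m[:138]=0;m[330:]=0
m=cv2.morphologyEx(m.astype('uint8'),cv2.MORPH_CLOSE,np.ones((3,3)))
m=cv2.morphologyEx(m,cv2.MORPH_OPEN,np.ones((9,9)))
c=max(cv2.findContours(m,0,1)[0],key=cv2.contourArea)
p=onz("top",c.reshape(-1,2),.139)[:,:2]
r=cv2.minAreaRect((p*1000).astype(np.float32));print("roof",r,cv2.boxPoints(r))
h=a.copy().astype('uint8'); cv2.drawContours(h,[c],-1,(0,0,255),1)
print("tip",onz("top",[[361,249]],.004)*1000, onz("side",[[318,270]],0.0)*1000)
cv2.imwrite("pics/tipz.png",cv2.resize(a[225:265,350:500].astype('uint8'),None,fx=5,fy=5)); 
s=cv2.imread("pics/side0.png")
cv2.imwrite("pics/tips.png",cv2.resize(s[250:370,300:390],None,fx=5,fy=5)); 
cv2.imwrite("pics/roofc.png",h[130:350,110:280])
E
```

```text
roof ((555.38818359375, 233.32191467285156), (297.07159423828125, 188.625732421875), 1.571088433265686) [[404.3224  323.5269 ]
 [409.49402 134.97206]
 [706.454   143.11694]
 [701.28235 331.67175]]
tip [[524.34395445 -78.84085972   4.        ]] [[524.7293598  -71.15146612   0.        ]]
```

View pics/tips.png

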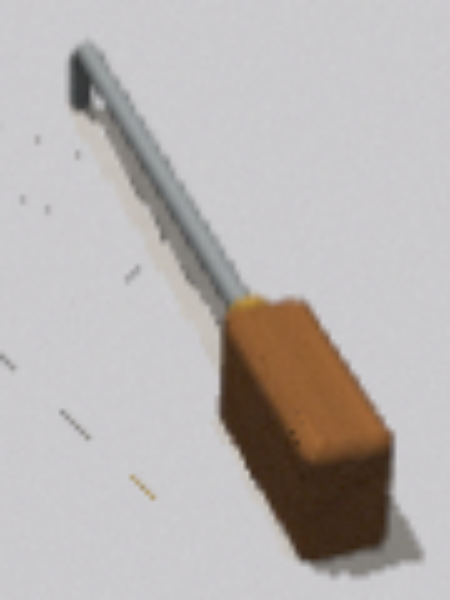

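View pics/tipz.png

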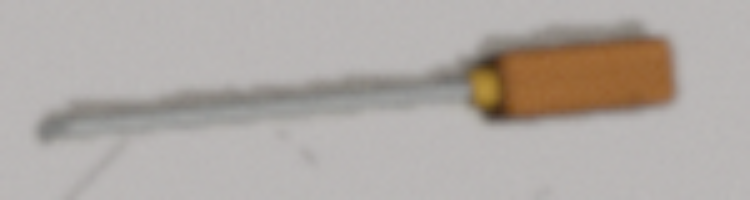

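View pics/roofc.png

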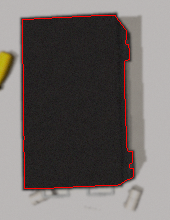

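```bash
python3 - <<'E'
from h import *
s=cv2.imread("pics/side0.png")
c=np.clip(255*(s/255.)**0.5,0,255).astype('uint8')
cv2.imwrite("pics/sz1.png",cv2.resize(c[175:223,230:310],None,fx=10,fy=10,interpolation=cv2.INTER_NEAREST))
cv2.imwrite("pics/sz2.png",cv2.resize(c[165:213,300:380],None,fx=10,fy=10,interpolation=cv2.INTER_NEAREST))
print("roof front edge from top",onz("top",[[227.5,144],[232.5,316]],.139)*1000)
a=cv2.imread("pics/top0.png")
c=np.clip(255*(a/255.)**0.4,0,255).astype('uint8')
cv2.imwrite("pics/tz.png",cv2.resize(c[135:335,200:270],None,fx=3,fy=3,interpolation=cv2.INTER_NEAREST))
E
```

```text
roof front edge from top [[704.90180302 161.44392991 139.        ]
 [407.33769227 153.84908744 139.        ]]
```

View pics/sz1.png

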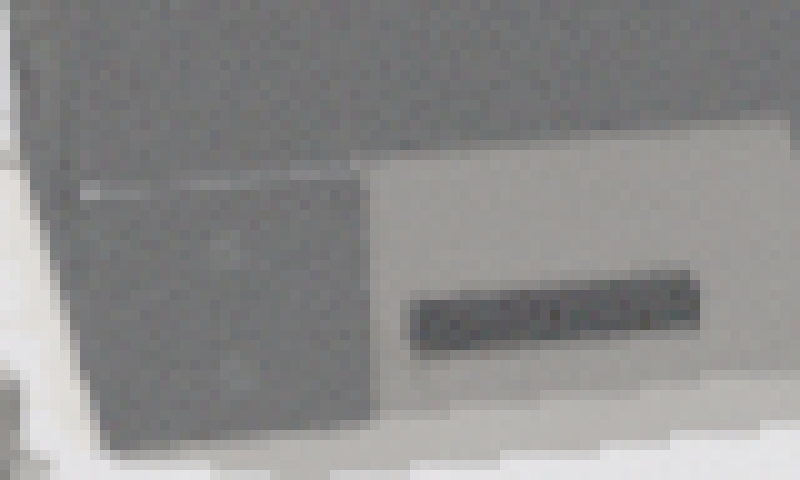

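View pics/sz2.png

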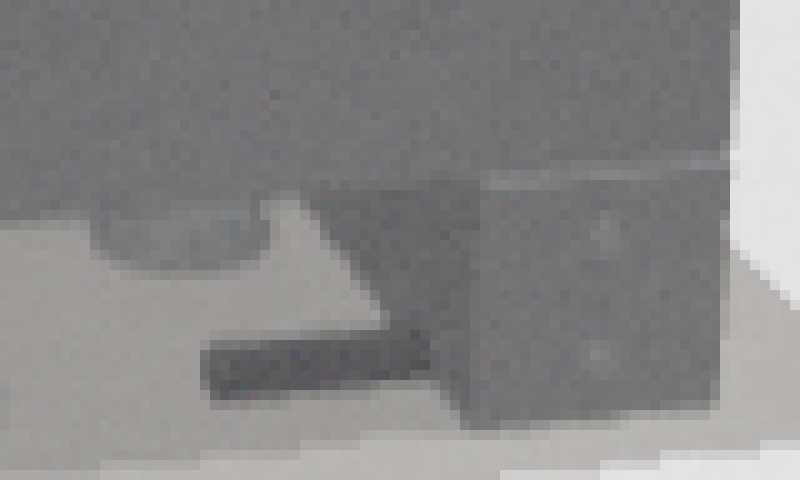

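View pics/tz.png

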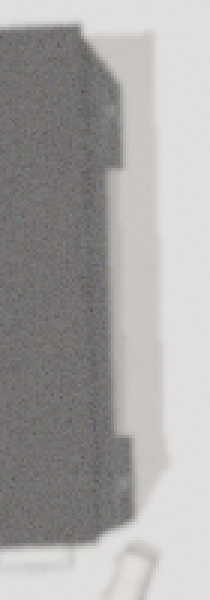

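```bash
cat > cab.py <<'E'
from h import *
from scipy.optimize import least_squares
z1=lambda q:np.array(q,float)/10+[229.5,174.5]
z2=lambda q:np.array(q,float)/10+[299.5,164.5]
z0=lambda q:np.array(q,float)/4.7+[214.6,119.6]
tz=lambda q:np.array(q,float)/3+[199.7,134.7]
F=[("side",z1([110,450]),(150,85,0)),("side",z1([375,420]),(90,85,0)),("side",z2([470,428]),(-90,85,0)),("side",z2([718,408]),(-150,85,0)),
("side",z0([92,190]),(150,85,139)),("side",z0([748,138]),(-150,85,139)),("side",z0([640,30]),(-150,-85,139)),("side",z0([57,70]),(150,-85,139)),
("top",tz([122,168]),(-90,85,0)),("top",tz([132,436]),(90,85,0)),("top",tz([132,522]),(150,85,0)),("top",tz([122,86]),(-150,85,0)),
("top",tz([80,25]),(-150,85,139)),("top",tz([97,545]),(150,85,139)),("top",np.array([131,148.]),(-150,-85,139)),("top",np.array([133,319.]),(150,-85,139))]
def R(th): return np.array([[np.cos(th),-np.sin(th)],[np.sin(th),np.cos(th)]])
W=np.array([onz(n,u,q[2]/1000)[0,:2]*1000 for n,u,q in F]); Q=np.array([q[:2] for _,_,q in F],float)
def res(p,i): return ((Q[i]@R(p[2]).T+p[:2]-W[i])).ravel()
S=np.array([n=="side" for n,_,_ in F])
if __name__=="__main__":
  for i in (S,~S,np.ones(len(F),bool)):
    r=least_squares(res,[555,244,np.pi],args=(i,),loss="soft_l1",f_scale=2);print(r.x[:2],np.degrees(r.x[2]));print(r.fun.reshape(-1,2).round(1).tolist())
    p=r.x
    inv=lambda w:(np.asarray(w)[:,:2]*1000-p[:2])@R(p[2])
    print("rail",inv(onz("side",z1([[412,355],[698,328]]),0)).round(1).tolist(),inv(onz("side",z2([[205,400],[432,378]]),0)).round(1).tolist())
    print("ring bottom front / extremes",inv(onz("side",z2([[180,272],[92,240],[270,240]]),0)).round(1).tolist(),inv(onz("side",z2([[92,225],[270,225]]),0.008)).round(1).tolist())
E
python3 cab.py
```

```text
[554.92546453 245.55567916] 181.2094693031395
[[-2.7, -3.6], [-0.3, -3.8], [-2.1, -6.0], [-0.5, -2.4], [1.9, 6.3], [5.9, 9.1], [0.6, 4.6], [0.0, 1.6]]
rail [[76.2, 51.2], [11.2, 53.2]] [[-37.9, 50.3], [-91.8, 51.4]]
ring bottom front / extremes [[-50.7, -21.1], [-34.8, -45.0], [-77.0, -34.5]] [[-32.6, -35.9], [-74.4, -25.6]]
[555.40391416 245.34206309] 181.4020789517719
[[-1.9, -2.2], [0.9, -0.9], [-1.6, -2.9], [0.9, -0.5], [0.8, 0.6], [0.8, 2.0], [0.7, 1.3], [-1.3, 1.8]]
rail [[76.8, 50.8], [11.9, 53.0]] [[-37.3, 50.2], [-91.2, 51.5]]
ring bottom front / extremes [[-50.3, -21.2], [-34.5, -45.1], [-76.7, -34.5]] [[-32.2, -36.0], [-74.0, -25.5]]
[555.18563812 245.44595867] 181.33958341532448
[[-2.2, -4.0], [0.1, -4.1], [-1.6, -5.9], [-0.1, -2.2], [2.3, 5.9], [6.4, 9.4], [0.6, 4.8], [0.1, 1.2], [-2.2, -2.2], [0.6, -0.7], [-1.9, -2.6], [0.6, -0.6], [0.4, 0.5], [0.5, 2.3], [0.5, 1.3], [-1.4, 2.1]]
rail [[76.5, 51.0], [11.6, 53.1]] [[-37.5, 50.2], [-91.4, 51.5]]
ring bottom front / extremes [[-50.5, -21.1], [-34.6, -45.1], [-76.9, -34.5]] [[-32.4, -36.0], [-74.2, -25.5]]
```

```bash
python3 - <<'E'
from h import *
print("bucket L/R/top/bottom extents at z .12/.05",onz("top",[[504,160],[590,150],[552,117],[545,190]],.13).round(3),onz("side",[[470,380],[500,415],[545,400]],0).round(3))
print("bottle",onz("top",[[335,120],[335,60]],.1).round(3), onz("side",[[455,245]],0).round(3))
print("tip",(onz("top",[[357.8,250.6]],.028)*1000).round(1),(onz("side",[[315.6,271.6]],0)*1000).round(1))
c=np.array([535.3,-278.7]);
for a in(4.47,):
  t=np.radians(a);print("pred tip",c+210*np.array([-np.sin(t),np.cos(t)]))
print(onz("side",np.array([[222,415],[303,560],[385,535]])/5+[299.6,249.6],0)*1000)
E
```

```text
bucket L/R/top/bottom extents at z .12/.05 [[ 0.669 -0.325  0.13 ]
 [ 0.686 -0.483  0.13 ]
 [ 0.747 -0.418  0.13 ]
 [ 0.615 -0.395  0.13 ]] [[ 0.66  -0.385  0.   ]
 [ 0.667 -0.45   0.   ]
 [ 0.738 -0.445  0.   ]]
bottle [[ 0.758 -0.029  0.1  ]
 [ 0.874 -0.032  0.1  ]] [[ 0.81  -0.045  0.   ]]
tip [[519.9 -70.3  28. ]] [[519.3 -75.3   0. ]]
pred tip [518.93320894 -69.33876159]
[[ 521.97209426 -248.91491616    0.        ]
 [ 526.5819557  -314.45111828    0.        ]
 [ 552.2471836  -310.29493161    0.        ]]
```

send_rows(
  commands=[0.0324, -0.018, 0, 0, 0, 0.1236, 0.0919, 0.0648, -0.036, 0, 0, 0, 0.2472, 0.0919, 0.0972, -0.054, 0, 0, 0, 0.3708, 0.0919, 0.1296, -0.072, 0, 0, 0, 0.4944, 0.0919, 0.162, -0.09, 0, 0, 0, 0.618, 0.0919, 0.1944, -0.108, 0, 0, 0, 0.7416, 0.0919, 0.2268, -0.126, 0, 0, 0, 0.8652, 0.0919],
)

```text
t: 0.73
tool_pos: [0.3451, -0.4542, 0.1792]
tool_rot: [[0.809, -0.588, -0.0], [-0.588, -0.809, 0.0], [-0.0, -0.0, -1.0]]
force: [-0.2, -0.2, -0.8]
grip_width: 1.001
```

```bash
cat > go.py <<'E'
# print tool-frame shift & turn about tool z to reach TCP target world (x,y,z) with tool x at angle deg
import sys,numpy as np
from plant import sensors
from scipy.spatial.transform import Rotation as Ro
def go(t,ang=None):
    o=sensors.get_obs();R=np.array(o["tool_rot"]);d=np.array(t)-o["tool_pos"]
    s=R.T@d
    print("t",round(o["t"],2),"pos",np.round(o["tool_pos"],4),"F",np.round(o["force"],2),"w",round(o["grip_width"],3))
    if ang is not None:
        a=np.radians(ang);x=np.array([np.cos(a),np.sin(a),0]);z=np.array([0,0,-1.]);T=np.c_[x,np.cross(z,x),z]
        print("turn",Ro.from_matrix(R.T@T).as_rotvec().round(4))
    print("shift",s.round(4), "ang now",np.degrees(np.arctan2(R[1,0],R[0,0])).round(2))
if __name__=="__main__":
    a=[float(v) for v in sys.argv[1:]]; go(a[:3],a[3] if len(a)>3 else None)
E
python3 go.py 0.5355 -0.279 0.178 -85.5
```

```text
t 0.73 pos [ 0.3451 -0.4542  0.1792] F [-0.24 -0.23 -0.81] w 1.001
turn [0.000e+00 3.000e-04 8.635e-01]
shift [ 0.0509 -0.2536  0.0012] ang now -36.03
```

send_rows(
  commands=[0.0073, -0.0362, 0, 0, 0, 0.1234, 0.0919, 0.0146, -0.0724, 0, 0, 0, 0.2468, 0.0919, 0.0218, -0.1087, 0, 0, 0, 0.3702, 0.0919, 0.0291, -0.1449, 0, 0, 0, 0.4936, 0.0919, 0.0364, -0.1811, 0, 0, 0, 0.617, 0.0919, 0.0437, -0.2174, 0, 0, 0, 0.7404, 0.0919, 0.0509, -0.2536, 0, 0, 0, 0.8635, 0.0919, 0.0509, -0.2536, 0, 0, 0, 0.8635, 0.0919],
)

```text
t: 1.4
tool_pos: [0.5394, -0.271, 0.1788]
tool_rot: [[0.09, -0.996, 0.002], [-0.996, -0.09, 0.004], [-0.003, -0.003, -1.0]]
force: [1.4, 0.8, -0.1]
grip_width: 0.999
```

```bash
python3 go.py 0.5355 -0.279 0.006 -85.5; python3 - <<'E'
from h import *
from plant import sensors
o=sensors.get_obs()
im=imaging.read_camera("wrist")[:,:,::-1]; cv2.imwrite("pics/w1.png",im)
T=np.eye(4);T[:3,:3]=o["tool_rot"];T[:3,3]=o["tool_pos"]; P=T@imaging.camera_info("wrist")["mount"]
np.save("w1.npy",P)
h=cv2.cvtColor(im,cv2.COLOR_BGR2HSV)
m=((h[...,0]<18)&(h[...,1]>110)&(h[...,2]>60)).astype('uint8')
cs=sorted(cv2.findContours(m,0,1)[0],key=cv2.contourArea)[-3:]
for c in cs:
  p=onz("wrist",c.reshape(-1,2).astype(float),.042,P)[:,:2]*1000
  r=cv2.minAreaRect(p.astype(np.float32));print(cv2.boundingRect(c),r)
E
```

```text
t 1.4 pos [ 0.5394 -0.271   0.1788] F [ 1.4  0.8 -0.1] w 0.999
turn [-0.0026  0.0035  0.012 ]
shift [0.0082 0.005  0.1728] ang now -84.81
(86, 76, 33, 20) ((755.5633544921875, -380.3603820800781), (29.897769927978516, 16.122447967529297), 4.398919105529785)
(0, 234, 41, 25) ((859.412353515625, -217.3938751220703), (57.495845794677734, 12.794168472290039), 25.246110916137695)
(319, 174, 25, 75) ((535.074462890625, -281.4579772949219), (23.795188903808594, 75.46299743652344), 4.907383918762207)
```

View pics/w1.png

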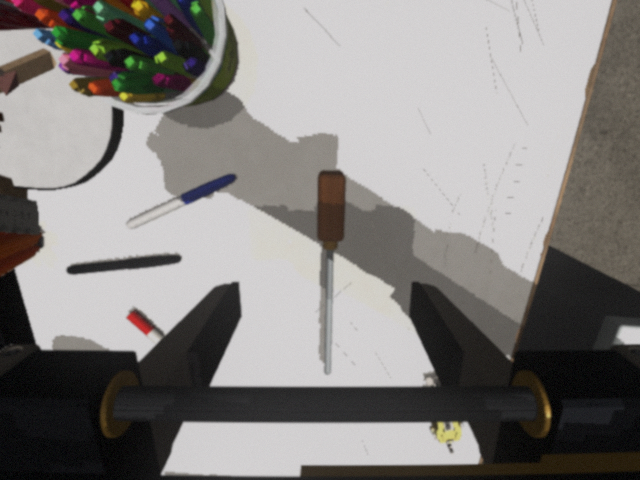

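send_rows(
  commands=[0, 0, 0.03, 0, 0, 0, 0.0919, 0, 0, 0.06, 0, 0, 0, 0.0919, 0, 0, 0.09, 0, 0, 0, 0.0919, 0, 0, 0.12, 0, 0, 0, 0.0919, 0, 0, 0.145, 0, 0, 0, 0.0919, 0, 0, 0.165, 0, 0, 0, 0.0919, 0, 0, 0.165, 0, 0, 0, 0.0919, 0, 0, 0.165, 0, 0, 0, 0.0919],
)

```text
t: 2.12
tool_pos: [0.5318, -0.2803, 0.0136]
tool_rot: [[0.084, -0.996, -0.003], [-0.996, -0.084, 0.0], [-0.001, 0.003, -1.0]]
force: [0.4, -0.3, 0.7]
grip_width: 1.003
```

```bash
python3 go.py 0.5355 -0.279 0.007 -85.5
```

```text
t 2.12 pos [ 0.5318 -0.2803  0.0136] F [ 0.39 -0.25  0.75] w 1.003
turn [0.0026 0.0007 0.0052]
shift [-0.0009 -0.0039  0.0066] ang now -85.2
```

send_rows(
  commands=[0, 0, 0.003, 0, 0, 0, 0.0919, 0, 0, 0.006, 0, 0, 0, 0.0919, 0, 0, 0.006, 0, 0, 0, 0.0919],
)

```text
t: 2.37
tool_pos: [0.5339, -0.2799, 0.0093]
tool_rot: [[0.085, -0.996, 0.001], [-0.996, -0.085, -0.001], [0.001, -0.001, -1.0]]
force: [-0.3, 0.7, -0.2]
grip_width: 1.0
```

```bash
python3 go.py 0.5355 -0.279 0.007 -85.5
```

```text
t 2.37 pos [ 0.5339 -0.2799  0.0093] F [-0.33  0.66 -0.18] w 1.0
turn [-0.0014 -0.0008  0.0061]
shift [-0.0008 -0.0017  0.0023] ang now -85.15
```

Good. Close the gripper.

send_rows(
  commands=[0, -0.001, 0.001, 0, 0, 0, 0.04, 0, -0.001, 0.001, 0, 0, 0, 0.03, 0, -0.001, 0.001, 0, 0, 0, 0.015, 0, -0.001, 0.001, 0, 0, 0, 0.01, 0, -0.001, 0.001, 0, 0, 0, 0.005, 0, -0.001, 0.001, 0, 0, 0, 0.005, 0, -0.001, 0.001, 0, 0, 0, 0.005, 0, -0.001, 0.001, 0, 0, 0, 0.005],
)

```text
t: 3.03
tool_pos: [0.5344, -0.2794, 0.0074]
tool_rot: [[0.084, -0.996, -0.0], [-0.996, -0.084, -0.0], [0.0, 0.0, -1.0]]
force: [-0.6, 0.8, -0.2]
grip_width: 0.442
```

send_rows(
  commands=[0, 0, 0, 0, 0, 0, 0.005, 0, 0, 0, 0, 0, 0, 0.005, 0, 0, 0, 0, 0, 0, 0.005, 0, 0, 0, 0, 0, 0, 0.005],
)

```text
t: 3.37
tool_pos: [0.5344, -0.2794, 0.0074]
tool_rot: [[0.085, -0.996, -0.0], [-0.996, -0.085, -0.0], [0.0, 0.0, -1.0]]
force: [-0.5, -0.3, 1.5]
grip_width: 0.15
```

```bash
python3 go.py 0.5355 -0.279 0.007 -85.5
```

```text
t 3.37 pos [ 0.5344 -0.2794  0.0074] F [-0.51 -0.34  1.49] w 0.15
turn [ 0.     -0.      0.0061]
shift [-0.0003 -0.0011  0.0004] ang now -85.15
```

```bash
python3 - <<'E'
from h import *
im=imaging.read_camera("wrist")[:,:,::-1]; cv2.imwrite("pics/w2.png",im)
s=imaging.read_camera("side")[:,:,::-1]; cv2.imwrite("pics/s2.png",s)
from plant import sensors; print(sensors.get_obs()["grip_width"])
E
```

```text
0.06952927287418406
```

View pics/w2.png

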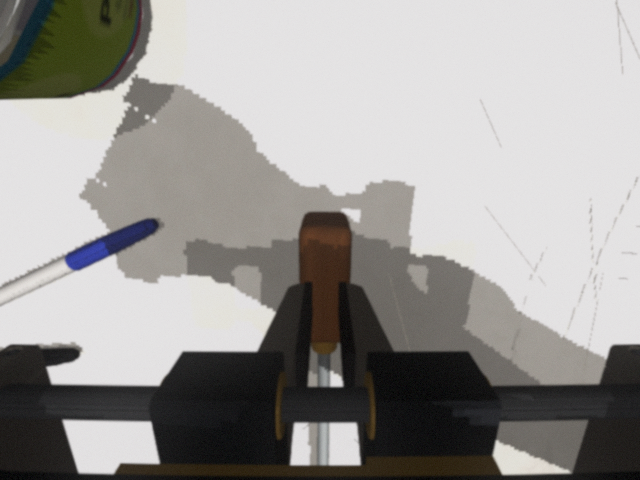

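View pics/s2.png

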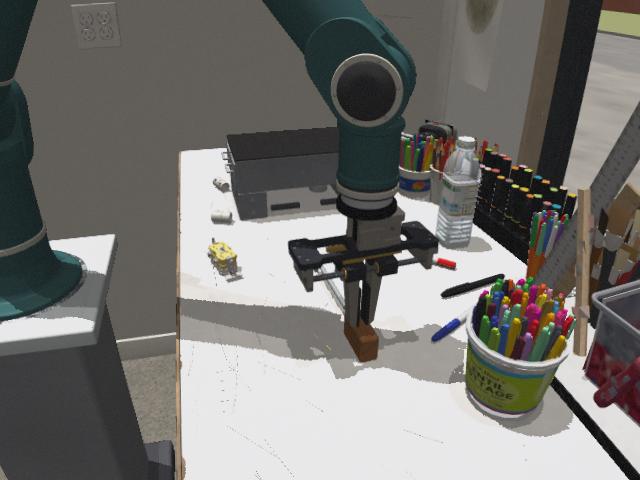

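```bash
python3 - <<'E'
from h import *
from plant import sensors
o=sensors.get_obs(); print(o["grip_width"],o["t"])
p=np.array(o["tool_pos"]);R=np.array(o["tool_rot"])
T=np.eye(4);T[:3,:3]=R;T[:3,3]=p;P=T@imaging.camera_info("wrist")["mount"]
pts=[p,p-R[:,2]*.0187,p-R[:,2]*.0346,p+R@[.01,0,0],p+R@[-.01,0,0]]
print(proj("wrist",pts,P).round(0).tolist());print(proj("side",pts).round(0).tolist())
s=cv2.imread("pics/s2.png");cv2.imwrite("pics/s2z.png",cv2.resize(s[220:380,280:440],None,fx=3.7,fy=3.7,interpolation=cv2.INTER_CUBIC))
E
```

```text
0.06952927287418406 3.4667
[[326.0, 274.0], [326.0, 287.0], [326.0, 299.0], [326.0, 260.0], [326.0, 289.0]]
[[358.0, 341.0], [359.0, 331.0], [359.0, 322.0], [361.0, 345.0], [356.0, 336.0]]
```

View pics/s2z.png

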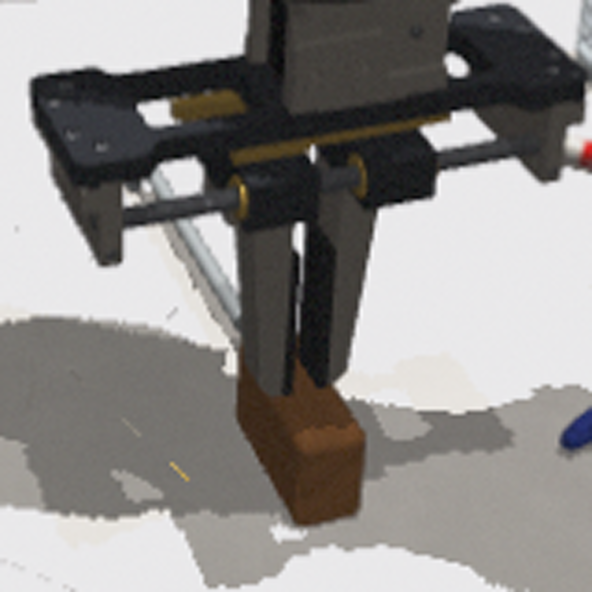

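send_rows(
  commands=[0, 0, 0, 0, 0, 0, 0.0919, 0, 0, 0, 0, 0, 0, 0.0919, 0, 0, 0, 0, 0, 0, 0.0919, 0, 0, 0, 0, 0, 0, 0.0919, 0, 0, 0, 0, 0, 0, 0.0919, 0, 0, 0, 0, 0, 0, 0.0919, 0, 0, 0, 0, 0, 0, 0.0919, 0, 0, 0, 0, 0, 0, 0.0919],
)

```text
t: 4.13
tool_pos: [0.5344, -0.2794, 0.0074]
tool_rot: [[0.085, -0.996, 0.0], [-0.996, -0.085, -0.0], [0.0, -0.0, -1.0]]
force: [0.7, -0.6, -0.7]
grip_width: 0.63
```

```bash
python3 - <<'E'
from h import *
from plant import sensors
im=imaging.read_camera("wrist")[:,:,::-1]; cv2.imwrite("pics/w3.png",im)
s=imaging.read_camera("side")[:,:,::-1]; cv2.imwrite("pics/s3.png",cv2.resize(s[220:380,260:460],None,fx=4,fy=3.7,interpolation=cv2.INTER_CUBIC))
print(sensors.get_obs()["grip_width"])
E
```

```text
0.7175085979931507
```

View pics/w3.png

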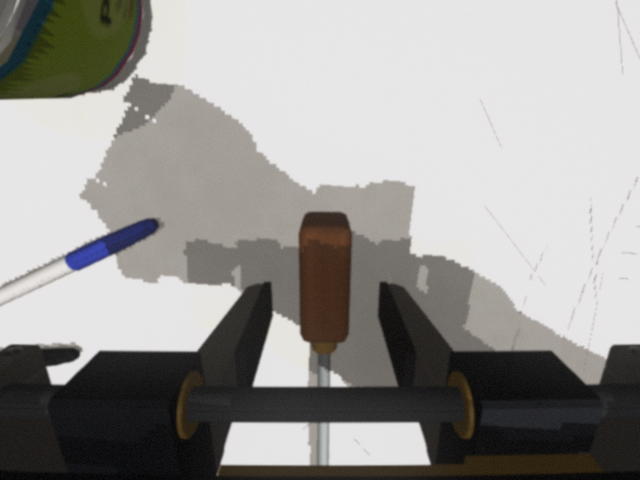

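View pics/s3.png

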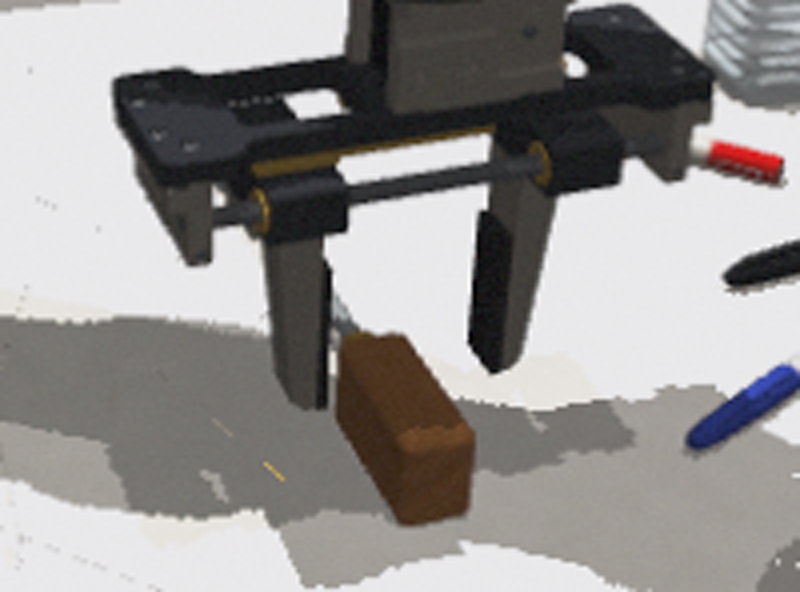

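send_rows(
  commands=[0, 0, 0.004, 0, 0, 0, 0.0919, 0, 0, 0.008, 0, 0, 0, 0.0919, 0, 0, 0.012, 0, 0, 0, 0.0919, 0, 0, 0.015, 0, 0, 0, 0.0919, 0, 0, 0.018, 0, 0, 0, 0.0919],
)

```text
t: 4.65
tool_pos: [0.5342, -0.2792, -0.0113]
tool_rot: [[0.085, -0.996, -0.001], [-0.996, -0.085, 0.0], [-0.0, 0.001, -1.0]]
force: [0.3, 0.7, 0.6]
grip_width: 0.999
```

send_rows(
  commands=[0, 0, 0.003, 0, 0, 0, 0.0919, 0, 0, 0.005, 0, 0, 0, 0.0919, 0, 0, 0.007, 0, 0, 0, 0.0919, 0, 0, 0.007, 0, 0, 0, 0.06],
)

```text
t: 4.98
tool_pos: [0.5341, -0.2792, -0.0181]
tool_rot: [[0.084, -0.996, -0.001], [-0.996, -0.084, 0.0], [-0.0, 0.001, -1.0]]
force: [0.5, -0.1, -0.6]
grip_width: 0.952
```

send_rows(
  commands=[0, 0, 0, 0, 0, 0, 0.01, 0, 0, 0, 0, 0, 0, 0.01, 0, 0, 0, 0, 0, 0, 0.01, 0, 0, 0, 0, 0, 0, 0.01, 0, 0, 0, 0, 0, 0, 0.01, 0, 0, 0, 0, 0, 0, 0.01, 0, 0, 0, 0, 0, 0, 0.01, 0, 0, 0, 0, 0, 0, 0.01],
)

```text
t: 5.65
tool_pos: [0.5344, -0.2794, -0.0176]
tool_rot: [[0.084, -0.996, 0.0], [-0.996, -0.084, -0.0], [0.0, -0.0, -1.0]]
force: [0.3, -1.0, 0.2]
grip_width: 0.37
```

send_rows(
  commands=[0, 0, 0, 0, 0, 0, 0.01, 0, 0, 0, 0, 0, 0, 0.01, 0, 0, 0, 0, 0, 0, 0.01],
)

```text
t: 5.9
tool_pos: [0.5345, -0.2794, -0.0176]
tool_rot: [[0.085, -0.996, 0.0], [-0.996, -0.085, -0.0], [0.0, -0.0, -1.0]]
force: [0.5, 0.7, 0.5]
grip_width: 0.303
```

```bash
python3 - <<'E'
from h import *
from plant import sensors
im=imaging.read_camera("wrist")[:,:,::-1]; cv2.imwrite("pics/w4.png",im)
s=imaging.read_camera("side")[:,:,::-1]; cv2.imwrite("pics/s4.png",cv2.resize(s[220:380,260:460],None,fx=4,fy=3.7,interpolation=cv2.INTER_CUBIC))
print(sensors.get_obs()["grip_width"])
E
```

```text
0.30149690440145066
```

View pics/w4.png

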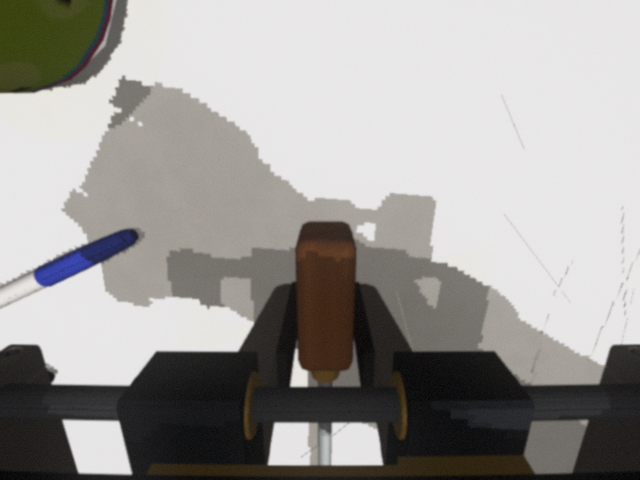

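View pics/s4.png

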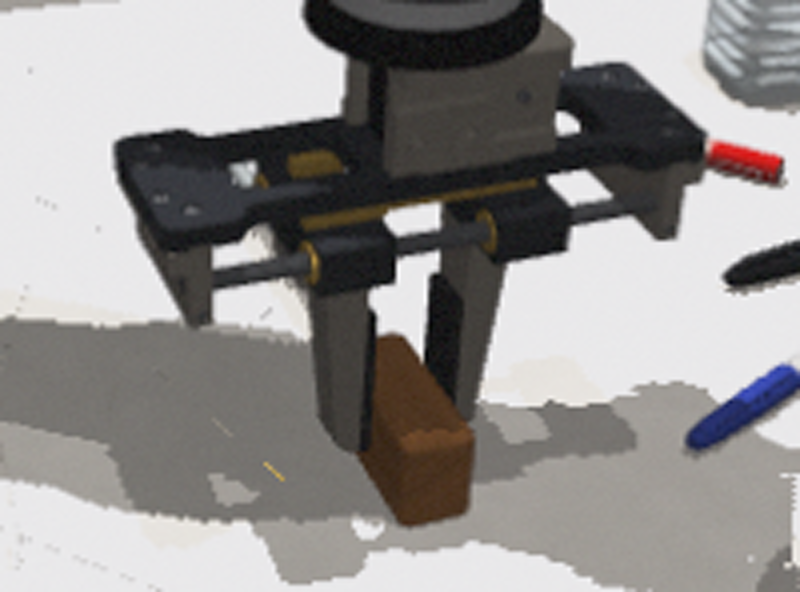

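```bash
cat > fr.py <<'E'
import numpy as np
C=np.array([.5552,.247]);TH=np.radians(181.34)
Rc=np.array([[np.cos(TH),-np.sin(TH)],[np.sin(TH),np.cos(TH)]])
def c2w(q): return C+Rc@(np.asarray(q)/1000)
def w2c(p): return Rc.T@(np.asarray(p)-C)*1000
ROD=.210; OFF=0.0   # handle centre offset along tool x from TCP
UZ=-0.0176          # TCP z with underside at 0
def tip():
    from plant import sensors
    o=sensors.get_obs();R=np.array(o["tool_rot"]);p=np.array(o["tool_pos"])
    t=p+R@np.array([-ROD+OFF,0,0]); return o,np.r_[t[:2],p[2]-UZ]
def plan(cx,cy,under,ang=-88.66):
    """TCP world for tip at cab (cx,cy) mm, underside height mm"""
    a=np.radians(ang);x=np.array([np.cos(a),np.sin(a)])
    w=c2w([cx,cy]); p=w+x*(ROD-OFF)
    return [p[0],p[1],UZ+under/1000]
if __name__=="__main__":
    import sys; from go import go
    o,t=tip(); print("tip cab",w2c(t[:2]).round(1),"under",(t[2]*1000).round(1),"torque",np.round(o["torque"],2))
    print("Fcab", (Rc.T@np.array(o["force"][:2])).round(2), "Fz",round(o["force"][2],2))
    a=[float(v) for v in sys.argv[1:]]
    if a: go(plan(*a[:3]),-88.66)
E
python3 - <<'E'
from fr import *
import fr
C0=np.array([.55519,.24545])
w=C0+Rc@np.array([-.0545,-.043]); print(w,w2c(w))
E
python3 fr.py -56 115 30
```

```text
[0.60866953 0.28971274] [-54.45375555 -41.45065774]
tip cab [ 45.9 316.1] under -0.0 torque [ 0.13 -0.04 -0.05]
Fcab [-0.47 -0.13] Fz 0.57
t 6.0 pos [ 0.5345 -0.2794 -0.0176] F [0.47 0.14 0.57] w 0.301
turn [-0.0001 -0.0001  0.0612]
shift [-0.1949 -0.1011 -0.03  ] ang now -85.15
```

send_rows(
  commands=[0, 0, -0.015, 0, 0, 0, 0.01, -0.02, -0.01, -0.03, 0, 0, 0, 0.01, -0.055, -0.028, -0.03, 0, 0, 0.02, 0.01, -0.09, -0.046, -0.03, 0, 0, 0.035, 0.01, -0.125, -0.065, -0.03, 0, 0, 0.05, 0.01, -0.16, -0.083, -0.03, 0, 0, 0.061, 0.01, -0.185, -0.096, -0.03, 0, 0, 0.061, 0.01, -0.195, -0.101, -0.03, 0, 0, 0.061, 0.01],
)

```text
t: 6.67
tool_pos: [0.62, -0.0695, 0.0119]
tool_rot: [[0.031, -1.0, 0.0], [-1.0, -0.031, 0.003], [-0.003, -0.0, -1.0]]
force: [0.2, 1.4, -2.1]
grip_width: 0.301
```

send_rows(
  commands=[0, 0, 0, 0, 0, 0, 0.01, 0, 0, 0, 0, 0, 0, 0.01, 0, 0, 0, 0, 0, 0, 0.01],
)

```text
t: 6.92
tool_pos: [0.6176, -0.0786, 0.0121]
tool_rot: [[0.022, -1.0, -0.001], [-1.0, -0.022, -0.001], [0.001, 0.001, -1.0]]
force: [0.1, -1.2, -2.1]
grip_width: 0.303
```

```bash
python3 fr.py -56 115 30; python3 - <<'E'
from h import *
s=imaging.read_camera("side")[:,:,::-1]; cv2.imwrite("pics/s5.png",s)
t=imaging.read_camera("top")[:,:,::-1]; cv2.imwrite("pics/t5.png",t)
E
```

```text
tip cab [-55.1 117. ] under 29.7 torque [ 0.02 -0.04 -0.04]
Fcab [-0.04  1.15] Fz -2.13
t 6.92 pos [ 0.6176 -0.0786  0.0121] F [ 0.07 -1.15 -2.13] w 0.303
turn [ 0.0012 -0.0012 -0.0017]
shift [-0.002  -0.0012 -0.0003] ang now -88.76
```

View pics/s5.png

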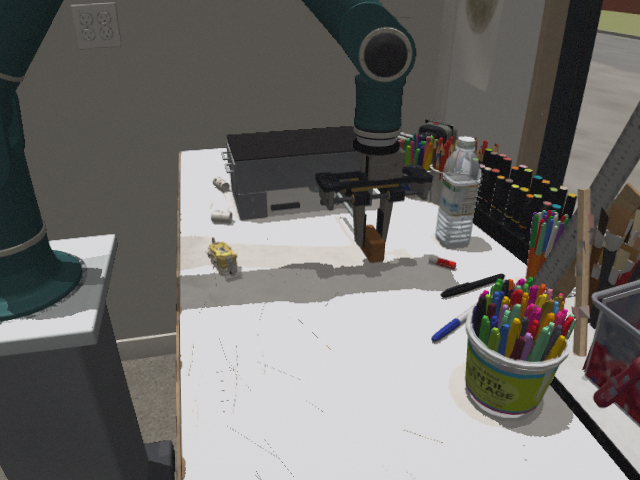

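View pics/t5.png

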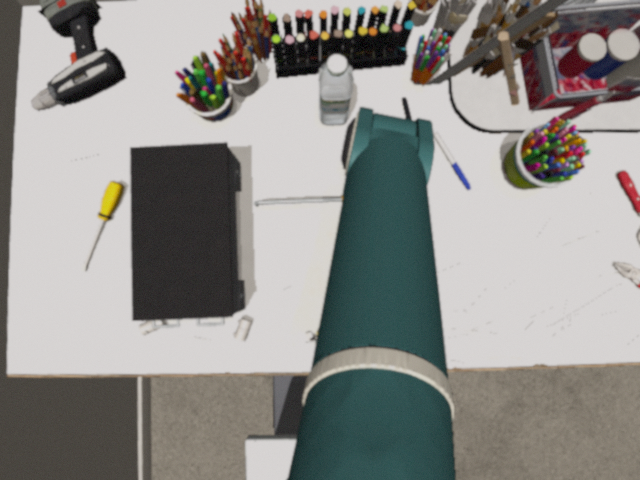

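```bash
python3 - <<'E'
from h import *
from fr import *
o,t=tip();print("pred tip w",t)
a=cv2.imread("pics/t5.png");c=a[185:220,245:345];cv2.imwrite("pics/t5z.png",cv2.resize(c,None,fx=8,fy=8,interpolation=cv2.INTER_NEAREST))
X=[np.r_[t[:2],.0577],np.r_[t[:2]+[0,.004],.055],np.r_[t[:2],.03]]
print(proj("top",X))
g=cv2.cvtColor(a,cv2.COLOR_BGR2GRAY)
for u in (262,275,290,305,320,335):print(u,g[196:212,u])
for v in(202,203,204,205):print(v,g[v,248:270])
# expected shaft axis pixels
d=np.array(o["tool_rot"])[:2,0]
for s in(.02,.05,.08):print(proj("top",[np.r_[t[:2]+d*s,.0577]]))
E
```

```text
pred tip w [0.61347214 0.1308851  0.02991297]
[[252.52495213 202.99678494]
 [250.66721028 203.2742285 ]
 [254.7283666  205.30708093]]
262 [212 212 206 191 174 181 191 179 173 194 208 210 211 211 213 213]
275 [211 202 179 161 169 182 182 184 199 209 212 212 212 212 213 213]
290 [200 179 161 161 179 191 183 187 202 212 212 213 212 212 213 213]
305 [185 165 158 170 184 181 184 202 211 213 213 212 213 213 212 213]
320 [180 160 163 180 190 181 183 201 211 212 213 212 212 214 211 212]
335 [163 138 154 169 167 178 200 210 211 212 211 212 211 212 212 212]
202 [164 165 164 171 186 194 184 169 161 166 177 188 190 191 191 192 189 189
 192 189 190 188]
203 [166 164 166 173 184 192 180 162 155 153 164 174 180 181 179 180 181 180
 179 181 182 183]
204 [165 165 164 172 186 193 183 161 143 137 150 166 174 175 173 178 182 182
 181 182 186 190]
205 [166 165 166 171 187 199 193 173 146 141 162 185 196 195 194 198 202 202
 201 201 202 205]
[[262.95618686 202.55914494]]
[[278.62181562 201.9062631 ]]
[[294.30468152 201.2578925 ]]
```

View pics/t5z.png

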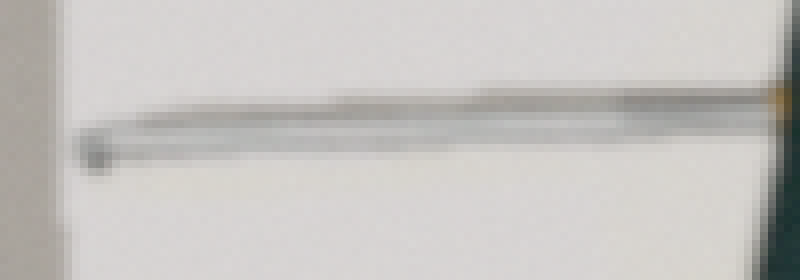

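```bash
sed -i 's/OFF=0.0 /OFF=0.0035 /' fr.py; python3 fr.py -55 -40.5 24
```

```text
tip cab [-55.5 120.9] under 29.9 torque [ 0.06 -0.03 -0.04]
Fcab [ 0.48 -0.35] Fz -2.09
t 7.02 pos [ 0.6177 -0.0791  0.0123] F [-0.49  0.34 -2.09] w 0.301
turn [ 0.0006 -0.0009 -0.0031]
shift [-0.1614  0.0004  0.0058] ang now -88.84
```

send_rows(
  commands=[-0.005, 0, 0.004, 0, 0, 0, 0.01, -0.018, 0, 0.006, 0, 0, 0, 0.01, -0.034, 0, 0.006, 0, 0, 0, 0.01, -0.05, 0, 0.006, 0, 0, 0, 0.01, -0.066, 0, 0.006, 0, 0, 0, 0.01, -0.082, 0, 0.006, 0, 0, 0, 0.01, -0.095, 0, 0.006, 0, 0, 0, 0.01, -0.105, 0, 0.006, 0, 0, 0, 0.01],
)

```text
t: 7.68
tool_pos: [0.6157, 0.0296, 0.0061]
tool_rot: [[0.024, -1.0, -0.0], [-1.0, -0.024, 0.001], [-0.001, 0.0, -1.0]]
force: [-0.3, 0.3, -1.5]
grip_width: 0.302
```

```bash
python3 fr.py -55 -40.5 24
```

```text
tip cab [-55.4  12.3] under 23.7 torque [ 0.13 -0.08  0.01]
Fcab [ 0.27 -0.33] Fz -1.47
t 7.68 pos [0.6157 0.0296 0.0061] F [-0.28  0.33 -1.47] w 0.302
turn [0.0004 0.0006 0.0003]
shift [-0.0528  0.0004 -0.0003] ang now -88.64
```

send_rows(
  commands=[-0.01, 0, 0, 0, 0, 0, 0.01, -0.022, 0, 0, 0, 0, 0, 0.01, -0.034, 0, 0, 0, 0, 0, 0.01, -0.044, 0, 0, 0, 0, 0, 0.01, -0.052, 0, 0, 0, 0, 0, 0.01, -0.056, 0, 0, 0, 0, 0, 0.01, -0.056, 0, 0, 0, 0, 0, 0.01, -0.056, 0, 0, 0, 0, 0, 0.01],
)

```text
t: 8.35
tool_pos: [0.6147, 0.0839, 0.0062]
tool_rot: [[0.023, -1.0, -0.0], [-1.0, -0.023, -0.001], [0.001, 0.0, -1.0]]
force: [1.0, 0.1, -1.7]
grip_width: 0.303
```

```bash
python3 fr.py -55 -40.5 24;  python3 - <<'E'
from h import *
s=imaging.read_camera("side")[:,:,::-1]; cv2.imwrite("pics/s6.png",s)
E
```

```text
tip cab [-55.7 -42. ] under 23.8 torque [ 0.05 -0.07  0.01]
Fcab [-0.97 -0.06] Fz -1.72
t 8.35 pos [0.6147 0.0839 0.0062] F [ 0.97  0.09 -1.72] w 0.303
turn [ 0.0002 -0.0006 -0.0001]
shift [ 0.0015  0.0006 -0.0002] ang now -88.66
```

View pics/s6.png

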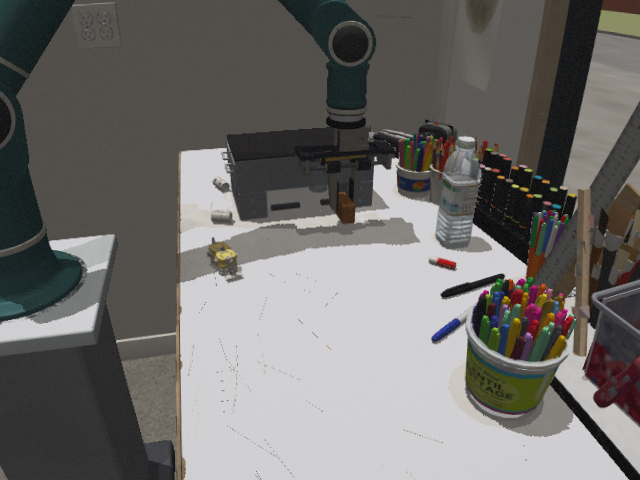

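```bash
python3 - <<'E'
from h import *
from fr import *
s=cv2.imread("pics/s6.png");c=np.clip(255*(s/255.)**0.5,0,255).astype('uint8')
cv2.imwrite("pics/s6z.png",cv2.resize(c[165:225,290:370],None,fx=10,fy=10,interpolation=cv2.INTER_NEAREST))
o,t=tip(); d=np.array(o["tool_rot"])[:2,0]
print(proj("side",[t,np.r_[t[:2],.016],np.r_[t[:2]+d*.04,t[2]+.028],np.r_[t[:2]+d*.08,t[2]+.028],np.r_[t[:2]+d*.12,t[2]+.028]]).round(1).tolist())
E
```

```text
[[317.4, 178.9], [317.3, 181.9], [321.8, 174.1], [326.4, 180.5], [331.4, 187.3]]
```

View pics/s6z.png

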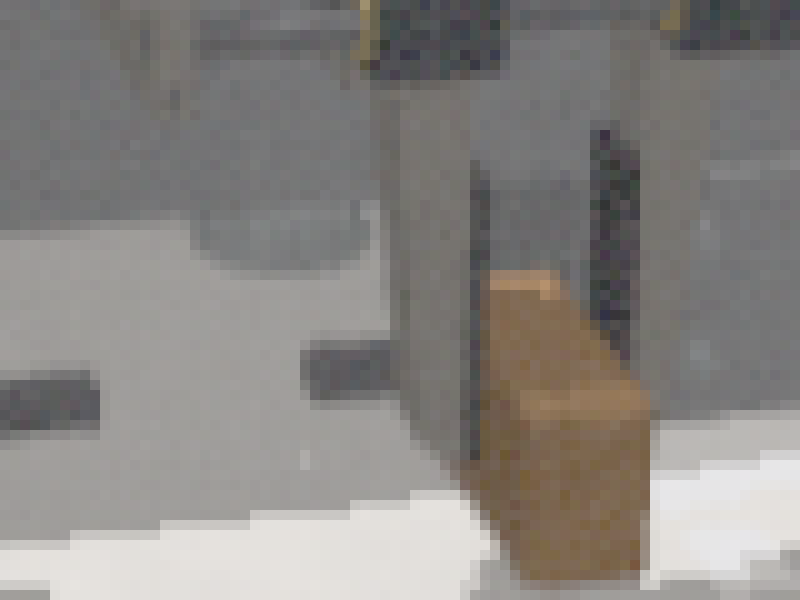

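```bash
python3 - <<'E'
from h import *
from fr import *
o,t=tip();a=np.linspace(0,2*np.pi,90)
print("tip w",t)
for d in((0,0),(0,.004),(0,-.004)):
  q=np.c_[t[0]+d[0]+.022*np.cos(a),t[1]+d[1]+.022*np.sin(a)]
  p=np.vstack([proj("side",np.c_[q,0*a]),proj("side",np.c_[q,0*a+.016])])
  print(d,p.min(0),p.max(0),p[p[:,1].argmax()])
E
```

```text
tip w [0.61005842 0.28987864 0.02392436]
(0, 0) [308.31861638 178.48612141] [326.37029841 191.58387841] [317.68876178 191.58387841]
(0, 0.004) [307.96230546 177.88828349] [325.9629337 190.9328498] [317.30216996 190.9328498 ]
(0, -0.004) [308.67695313 179.087316  ] [326.77996672 192.2386434 ] [318.077563  192.2386434]
```

send_rows(
  commands=[0.0015, 0, 0.003, 0, 0, 0, 0.01, 0.0015, 0, 0.006, 0, 0, 0, 0.01, 0.0015, 0, 0.008, 0, 0, 0, 0.01, 0.0015, 0, 0.01, 0, 0, 0, 0.01, 0.0015, 0, 0.01, 0, 0, 0, 0.01, 0.0015, 0, 0.01, 0, 0, 0, 0.01],
)

```text
t: 8.9
tool_pos: [0.6146, 0.0828, -0.0039]
tool_rot: [[0.023, -1.0, -0.0], [-1.0, -0.023, -0.0], [0.0, 0.0, -1.0]]
force: [0.4, -0.6, -0.6]
grip_width: 0.298
```

```bash
python3 fr.py
```

```text
tip cab [-55.6 -40.9] under 13.7 torque [ 0.14 -0.08 -0.01]
Fcab [-0.41  0.61] Fz -0.6
```

send_rows(
  commands=[0, 0, 0.002, 0, 0, 0, 0.01, 0, 0, 0.004, 0, 0, 0, 0.01, 0, 0, 0.004, 0, 0, 0, 0.01],
)

```text
t: 9.15
tool_pos: [0.6145, 0.083, -0.0081]
tool_rot: [[0.024, -1.0, -0.001], [-1.0, -0.024, -0.0], [0.0, 0.001, -1.0]]
force: [0.4, -0.4, -1.4]
grip_width: 0.302
```

```bash
python3 fr.py;python3 fr.py
```

```text
tip cab [-55.4 -41.1] under 9.5 torque [ 0.12 -0.05  0.01]
Fcab [-0.4  0.4] Fz -1.36
tip cab [-55.4 -41.1] under 9.5 torque [ 0.12 -0.05  0.01]
Fcab [-0.4  0.4] Fz -1.36
```

send_rows(
  commands=[0, 0, 0.003, 0, 0, 0, 0.01, 0, 0, 0.005, 0, 0, 0, 0.01, 0, 0, 0.007, 0, 0, 0, 0.01, 0, 0, 0.007, 0, 0, 0, 0.01],
)

```text
t: 9.48
tool_pos: [0.6144, 0.0829, -0.0152]
tool_rot: [[0.024, -1.0, -0.001], [-1.0, -0.024, -0.0], [0.0, 0.001, -1.0]]
force: [1.1, 0.2, -1.4]
grip_width: 0.308
```

```bash
python3 fr.py;python3 - <<'E'
from h import *
s=imaging.read_camera("side")[:,:,::-1];c=np.clip(255*(s/255.)**0.5,0,255).astype('uint8')
cv2.imwrite("pics/s7z.png",cv2.resize(c[165:225,290:370],None,fx=10,fy=10,interpolation=cv2.INTER_NEAREST))
E
```

```text
tip cab [-55.3 -41.1] under 2.4 torque [ 0.13 -0.05  0.02]
Fcab [-1.12 -0.18] Fz -1.44
```

View pics/s7z.png

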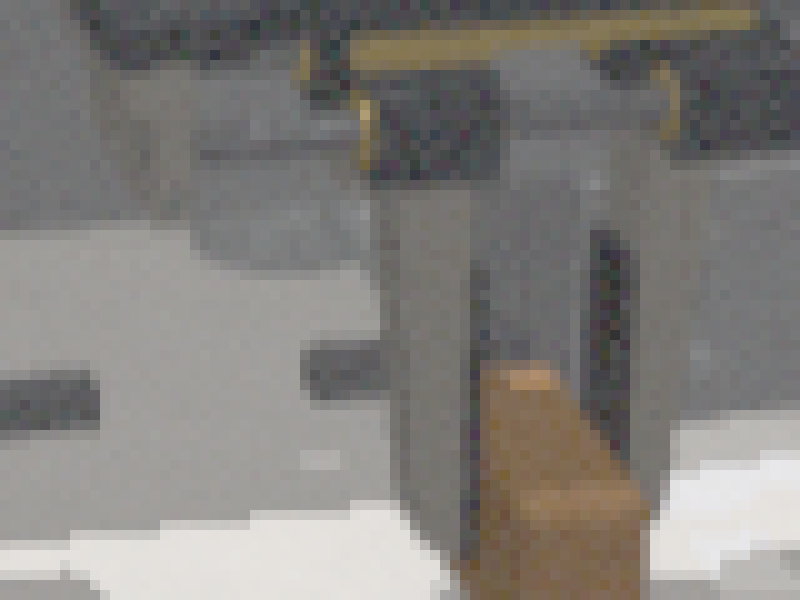

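send_rows(
  commands=[0.005, 0, 0, 0, 0, 0, 0.01, 0.01, 0, 0, 0, 0, 0, 0.01, 0.016, 0, 0, 0, 0, 0, 0.01, 0.022, 0, 0, 0, 0, 0, 0.01, 0.028, 0, 0, 0, 0, 0, 0.01, 0.034, 0, 0, 0, 0, 0, 0.01, 0.038, 0, 0, 0, 0, 0, 0.01, 0.04, 0, 0, 0, 0, 0, 0.01],
)

```text
t: 10.2
tool_pos: [0.6158, 0.0417, -0.0146]
tool_rot: [[0.022, -1.0, 0.0], [-1.0, -0.022, -0.0], [0.0, -0.0, -1.0]]
force: [-0.5, 0.2, -1.7]
grip_width: 0.302
```

```bash
python3 fr.py;python3 - <<'E'
from h import *
s=imaging.read_camera("side")[:,:,::-1];c=np.clip(255*(s/255.)**0.5,0,255).astype('uint8')
cv2.imwrite("pics/s8z.png",cv2.resize(c[165:225,290:370],None,fx=10,fy=10,interpolation=cv2.INTER_NEAREST))
E
```

```text
tip cab [-56.    0.1] under 3.0 torque [ 0.16 -0.09 -0.02]
Fcab [ 0.52 -0.21] Fz -1.66
```

View pics/s8z.png

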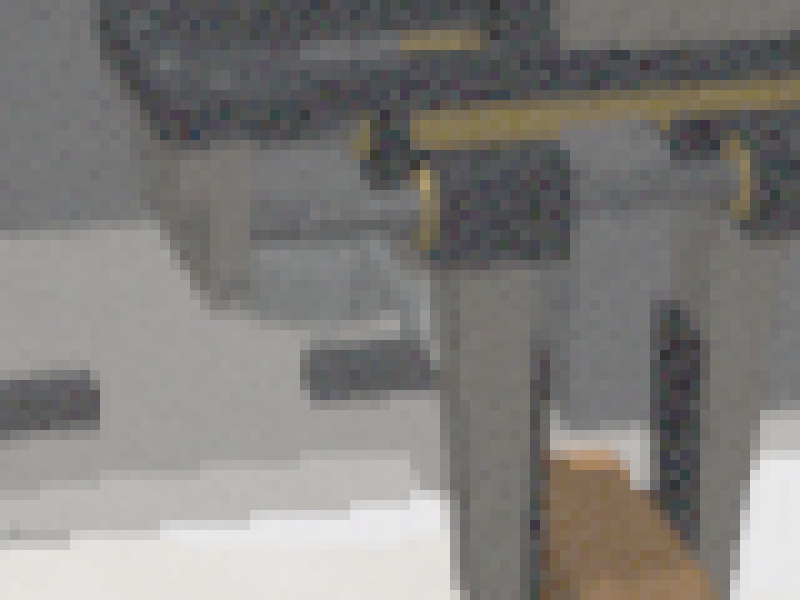

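send_rows(
  commands=[0.005, 0, 0, 0, 0, 0, 0.01, 0.01, 0, 0, 0, 0, 0, 0.01, 0.015, 0, 0, 0, 0, 0, 0.01, 0.019, 0, 0, 0, 0, 0, 0.01, 0.022, 0, 0, 0, 0, 0, 0.01, 0.024, 0, 0, 0, 0, 0, 0.01, 0.025, 0, 0, 0, 0, 0, 0.01, 0.025, 0, 0, 0, 0, 0, 0.01],
)

```text
t: 10.92
tool_pos: [0.6163, 0.0176, -0.0146]
tool_rot: [[0.023, -1.0, 0.0], [-1.0, -0.023, -0.0], [0.0, 0.0, -1.0]]
force: [-0.4, 0.2, -1.1]
grip_width: 0.302
```

```bash
python3 fr.py
```

```text
tip cab [-55.8  24.2] under 3.0 torque [ 0.11 -0.11  0.04]
Fcab [ 0.38 -0.19] Fz -1.08
```

send_rows(
  commands=[0.0015, 0, 0, 0, 0, 0, 0.01, 0.0025, 0, 0, 0, 0, 0, 0.01, 0.003, 0, 0, 0, 0, 0, 0.01],
)

```text
t: 11.17
tool_pos: [0.6164, 0.015, -0.0147]
tool_rot: [[0.024, -1.0, -0.0], [-1.0, -0.024, -0.0], [0.0, 0.0, -1.0]]
force: [0.2, 0.3, -1.4]
grip_width: 0.305
```

```bash
python3 fr.py
```

```text
tip cab [-55.6  26.9] under 2.9 torque [ 0.17 -0.03  0.02]
Fcab [-0.16 -0.27] Fz -1.4
```

send_rows(
  commands=[0.001, 0, 0, 0, 0, 0, 0.01, 0.002, 0, 0, 0, 0, 0, 0.01, 0.002, 0, 0, 0, 0, 0, 0.01],
)

```text
t: 11.42
tool_pos: [0.6164, 0.0126, -0.0146]
tool_rot: [[0.023, -1.0, -0.0], [-1.0, -0.023, -0.0], [0.0, 0.0, -1.0]]
force: [-1.1, -1.1, -2.0]
grip_width: 0.303
```

send_rows(
  commands=[0.001, 0, 0, 0, 0, 0, 0.01, 0.001, 0, 0, 0, 0, 0, 0.01],
)

```text
t: 11.58
tool_pos: [0.6165, 0.0119, -0.0146]
tool_rot: [[0.023, -1.0, 0.0], [-1.0, -0.023, -0.0], [0.0, -0.0, -1.0]]
force: [0.8, 1.2, -2.2]
grip_width: 0.3
```

```bash
python3 fr.py
```

```text
tip cab [-55.8  30. ] under 3.0 torque [ 0.15 -0.02 -0.06]
Fcab [-0.83 -1.16] Fz -2.25
```

send_rows(
  commands=[0.001, 0, 0, 0, 0, 0, 0.01, 0.001, 0, 0, 0, 0, 0, 0.01],
)

```text
t: 11.75
tool_pos: [0.6167, 0.0116, -0.0146]
tool_rot: [[0.024, -1.0, 0.0], [-1.0, -0.024, 0.001], [-0.001, -0.0, -1.0]]
force: [1.1, 2.3, -2.6]
grip_width: 0.303
```

send_rows(
  commands=[0.001, 0, 0, 0, 0, 0, 0.01, 0.001, 0, 0, 0, 0, 0, 0.01],
)

```text
t: 11.92
tool_pos: [0.6166, 0.0114, -0.0147]
tool_rot: [[0.024, -1.0, 0.0], [-1.0, -0.024, 0.002], [-0.002, -0.0, -1.0]]
force: [0.5, 4.7, -2.0]
grip_width: 0.3
```

send_rows(
  commands=[-0.0005, 0.002, 0, 0, 0, 0, 0.01, -0.0005, 0.004, 0, 0, 0, 0, 0.01, -0.0005, 0.006, 0, 0, 0, 0, 0.01, -0.0005, 0.008, 0, 0, 0, 0, 0.01, -0.0005, 0.01, 0, 0, 0, 0, 0.01, -0.0005, 0.012, 0, 0, 0, 0, 0.01, -0.0005, 0.014, 0, 0, 0, 0, 0.01],
)

```text
t: 12.5
tool_pos: [0.6031, 0.011, -0.0144]
tool_rot: [[0.023, -1.0, 0.002], [-1.0, -0.023, 0.001], [-0.001, -0.002, -1.0]]
force: [2.9, 5.0, -2.0]
grip_width: 0.301
```

```bash
python3 fr.py
```

```text
tip cab [-42.5  30.6] under 3.2 torque [ 1.48 -0.67 -0.57]
Fcab [-3.02 -4.98] Fz -1.96
```

send_rows(
  commands=[-0.0005, 0.002, 0, 0, 0, 0, 0.01, -0.0005, 0.004, 0, 0, 0, 0, 0.01, -0.0005, 0.006, 0, 0, 0, 0, 0.01, -0.0005, 0.008, 0, 0, 0, 0, 0.01, -0.0005, 0.01, 0, 0, 0, 0, 0.01],
)

```text
t: 12.92
tool_pos: [0.5917, 0.0097, -0.0148]
tool_rot: [[0.024, -1.0, -0.001], [-1.0, -0.024, -0.001], [0.001, 0.001, -1.0]]
force: [-0.1, 2.2, -2.3]
grip_width: 0.306
```

```bash
python3 fr.py
```

```text
tip cab [-30.9  31.6] under 2.8 torque [0.55 0.02 0.01]
Fcab [ 0.09 -2.2 ] Fz -2.33
```

send_rows(
  commands=[0, 0.002, 0, 0, 0, 0, 0.01, 0, 0.004, 0, 0, 0, 0, 0.01, 0, 0.006, 0, 0, 0, 0, 0.01],
)

```text
t: 13.17
tool_pos: [0.5863, 0.0089, -0.0146]
tool_rot: [[0.023, -1.0, 0.0], [-1.0, -0.023, -0.001], [0.001, -0.0, -1.0]]
force: [0.1, -0.8, -1.3]
grip_width: 0.303
```

```bash
python3 fr.py
```

```text
tip cab [-25.7  32.3] under 3.0 torque [ 0.1  -0.01 -0.02]
Fcab [-0.07  0.84] Fz -1.31
```

send_rows(
  commands=[0.0007, 0.0015, 0, 0, 0, 0, 0.01, 0.0014, 0.003, 0, 0, 0, 0, 0.01, 0.002, 0.0045, 0, 0, 0, 0, 0.01, 0.0025, 0.006, 0, 0, 0, 0, 0.01],
)

```text
t: 13.5
tool_pos: [0.5806, 0.0073, -0.0146]
tool_rot: [[0.023, -1.0, 0.0], [-1.0, -0.023, -0.0], [0.0, -0.0, -1.0]]
force: [-0.2, 0.6, -1.2]
grip_width: 0.299
```

```bash
python3 fr.py;python3 - <<'E'
from h import *
s=imaging.read_camera("side")[:,:,::-1];c=np.clip(255*(s/255.)**0.5,0,255).astype('uint8')
cv2.imwrite("pics/s9z.png",cv2.resize(c[165:225,280:360],None,fx=10,fy=10,interpolation=cv2.INTER_NEAREST))
E
```

```text
tip cab [-19.8  33.8] under 3.0 torque [ 0.13 -0.12  0.03]
Fcab [ 0.16 -0.62] Fz -1.21
```

View pics/s9z.png

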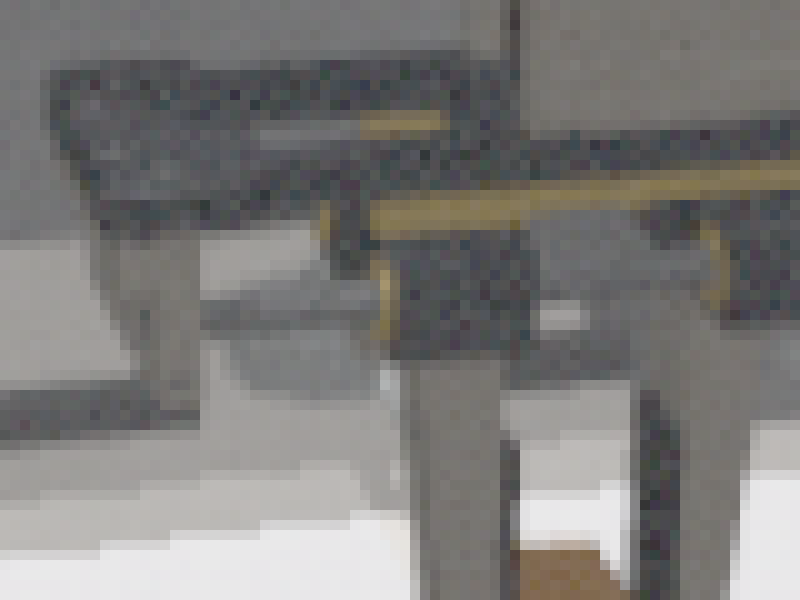

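send_rows(
  commands=[0.001, 0.0015, 0, 0, 0, 0, 0.01, 0.002, 0.003, 0, 0, 0, 0, 0.01, 0.003, 0.0045, 0, 0, 0, 0, 0.01, 0.004, 0.0055, 0, 0, 0, 0, 0.01],
)

```text
t: 13.88
tool_pos: [0.5749, 0.0034, -0.0147]
tool_rot: [[0.024, -1.0, -0.0], [-1.0, -0.024, -0.0], [0.0, 0.0, -1.0]]
force: [0.8, 0.4, -1.7]
grip_width: 0.304
```

```bash
python3 fr.py
```

```text
tip cab [-14.   37.5] under 2.9 torque [ 0.15 -0.15 -0.  ]
Fcab [-0.76 -0.36] Fz -1.65
```

send_rows(
  commands=[0.0015, 0, 0, 0, 0, 0, 0.01, 0.003, 0, 0, 0, 0, 0, 0.01, 0.003, 0, 0, 0, 0, 0, 0.01],
)

```text
t: 14.13
tool_pos: [0.5752, -0.0, -0.0146]
tool_rot: [[0.023, -1.0, -0.0], [-1.0, -0.023, -0.0], [0.0, 0.0, -1.0]]
force: [-0.7, 0.2, -1.5]
grip_width: 0.3
```

```bash
python3 fr.py
```

```text
tip cab [-14.3  40.9] under 3.0 torque [ 0.15 -0.04 -0.04]
Fcab [ 0.68 -0.19] Fz -1.51
```

send_rows(
  commands=[0.0015, 0, 0, 0, 0, 0, 0.01, 0.003, 0, 0, 0, 0, 0, 0.01, 0.0045, 0, 0, 0, 0, 0, 0.01],
)

```text
t: 14.38
tool_pos: [0.5753, -0.0041, -0.0147]
tool_rot: [[0.024, -1.0, -0.0], [-1.0, -0.024, -0.0], [0.0, 0.0, -1.0]]
force: [0.5, 0.5, -1.6]
grip_width: 0.303
```

send_rows(
  commands=[0.001, 0, 0, 0, 0, 0, 0.01, 0.002, 0, 0, 0, 0, 0, 0.01],
)

```text
t: 14.55
tool_pos: [0.5754, -0.0062, -0.0146]
tool_rot: [[0.024, -1.0, -0.0], [-1.0, -0.024, -0.0], [0.0, 0.0, -1.0]]
force: [0.2, 0.8, -1.3]
grip_width: 0.301
```

```bash
python3 fr.py;python3 - <<'E'
from h import *
s=imaging.read_camera("side")[:,:,::-1];c=np.clip(255*(s/255.)**0.5,0,255).astype('uint8')
cv2.imwrite("pics/s10z.png",cv2.resize(c[165:225,280:360],None,fx=10,fy=10,interpolation=cv2.INTER_NEAREST))
E
```

```text
tip cab [-14.2  47.1] under 3.0 torque [ 0.15 -0.06  0.  ]
Fcab [-0.2 -0.8] Fz -1.33
```

View pics/s10z.png

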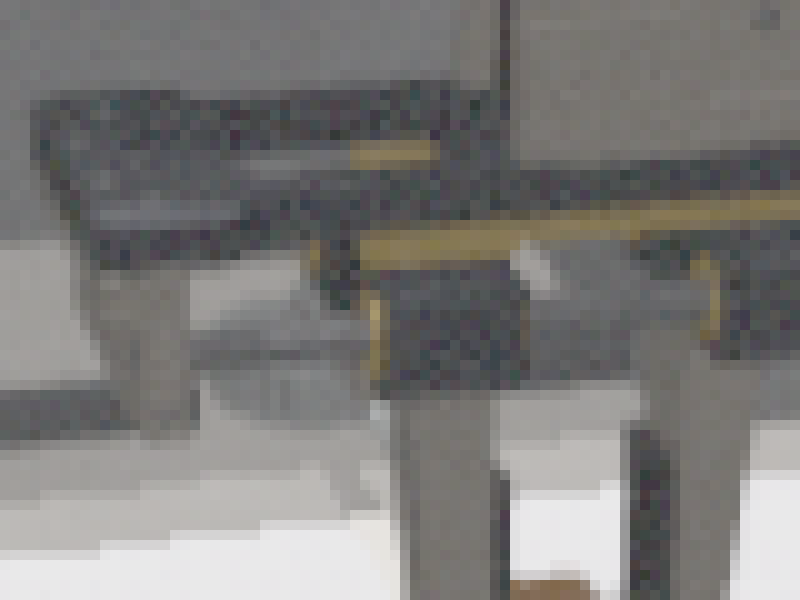

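send_rows(
  commands=[0.0015, 0, 0, 0, 0, 0, 0.01, 0.003, 0, 0, 0, 0, 0, 0.01, 0.0045, 0, 0, 0, 0, 0, 0.01],
)

```text
t: 14.85
tool_pos: [0.5755, -0.0106, -0.0146]
tool_rot: [[0.024, -1.0, -0.0], [-1.0, -0.024, -0.0], [0.0, 0.0, -1.0]]
force: [-0.1, 0.2, -1.8]
grip_width: 0.299
```

send_rows(
  commands=[0.0015, 0, 0, 0, 0, 0, 0.01, 0.003, 0, 0, 0, 0, 0, 0.01, 0.0045, 0, 0, 0, 0, 0, 0.01],
)

```text
t: 15.1
tool_pos: [0.5756, -0.0152, -0.0146]
tool_rot: [[0.024, -1.0, 0.0], [-1.0, -0.024, -0.0], [0.0, -0.0, -1.0]]
force: [0.2, -0.2, -1.9]
grip_width: 0.302
```

send_rows(
  commands=[0.0015, 0, 0, 0, 0, 0, 0.01, 0.003, 0, 0, 0, 0, 0, 0.01, 0.0045, 0, 0, 0, 0, 0, 0.01],
)

```text
t: 15.35
tool_pos: [0.5757, -0.0197, -0.0146]
tool_rot: [[0.024, -1.0, -0.0], [-1.0, -0.024, -0.0], [0.0, 0.0, -1.0]]
force: [-0.4, -0.1, -1.9]
grip_width: 0.299
```

```bash
python3 fr.py;python3 - <<'E'
from h import *
s=imaging.read_camera("side")[:,:,::-1];c=np.clip(255*(s/255.)**0.5,0,255).astype('uint8')
cv2.imwrite("pics/s11z.png",cv2.resize(c[165:225,270:350],None,fx=10,fy=10,interpolation=cv2.INTER_NEAREST))
E
```

```text
tip cab [-14.2  60.6] under 3.0 torque [ 0.19 -0.1   0.01]
Fcab [0.39 0.05] Fz -1.88
```

View pics/s11z.png

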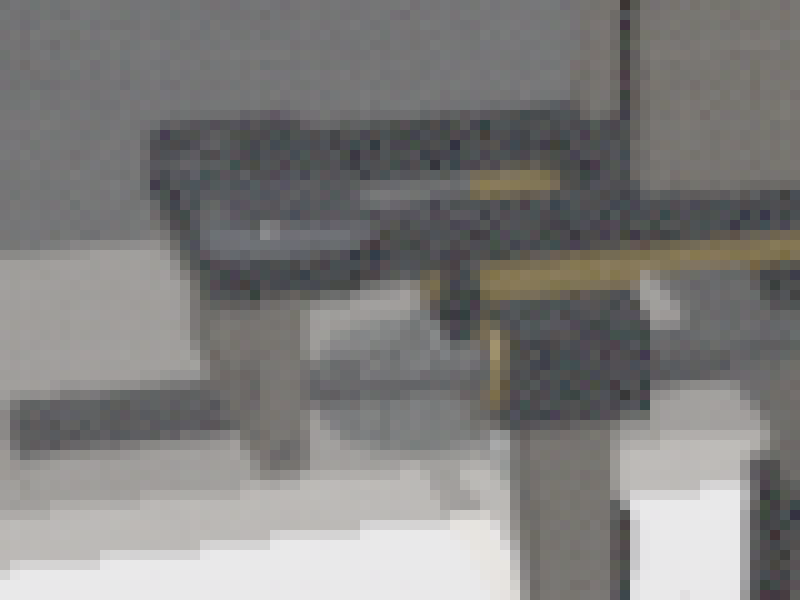

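send_rows(
  commands=[0.0025, 0, 0, 0, 0, 0, 0.01, 0.005, 0, 0, 0, 0, 0, 0.01, 0.0075, 0, 0, 0, 0, 0, 0.01, 0.01, 0, 0, 0, 0, 0, 0.01],
)

```text
t: 15.73
tool_pos: [0.5759, -0.0299, -0.0146]
tool_rot: [[0.023, -1.0, -0.0], [-1.0, -0.023, -0.0], [0.0, 0.0, -1.0]]
force: [0.6, -0.0, -1.7]
grip_width: 0.299
```

send_rows(
  commands=[0.0025, 0, 0, 0, 0, 0, 0.01, 0.005, 0, 0, 0, 0, 0, 0.01, 0.0075, 0, 0, 0, 0, 0, 0.01, 0.01, 0, 0, 0, 0, 0, 0.01],
)

```text
t: 16.07
tool_pos: [0.5761, -0.0398, -0.0147]
tool_rot: [[0.024, -1.0, -0.0], [-1.0, -0.024, -0.0], [0.0, 0.0, -1.0]]
force: [-0.5, 0.8, -1.2]
grip_width: 0.302
```

```bash
python3 fr.py;python3 - <<'E'
from h import *
s=imaging.read_camera("side")[:,:,::-1];c=np.clip(255*(s/255.)**0.5,0,255).astype('uint8')
cv2.imwrite("pics/s12z.png",cv2.resize(c[165:225,270:350],None,fx=10,fy=10,interpolation=cv2.INTER_NEAREST))
E
```

```text
tip cab [-14.2  80.7] under 2.9 torque [ 0.17 -0.05  0.04]
Fcab [ 0.51 -0.83] Fz -1.19
```

View pics/s12z.png

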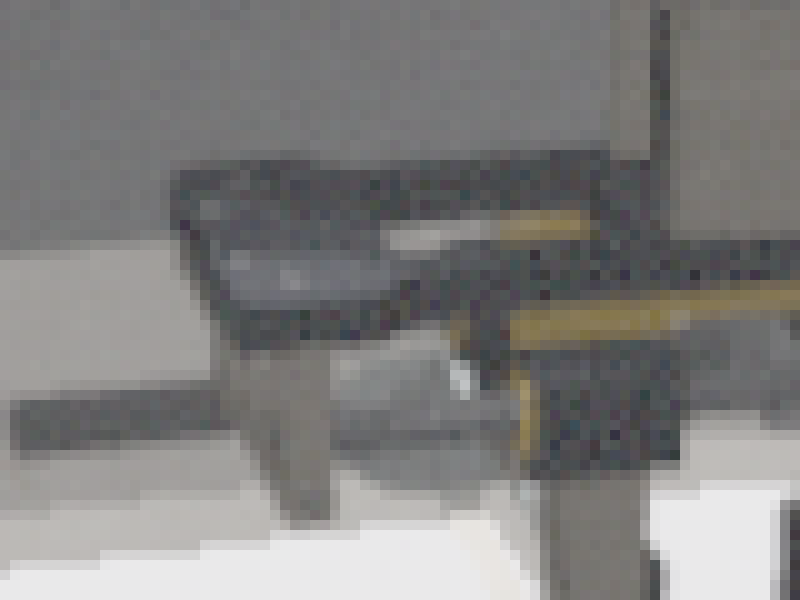

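send_rows(
  commands=[0.004, 0, 0, 0, 0, 0, 0.01, 0.01, 0, 0, 0, 0, 0, 0.01, 0.016, 0, 0, 0, 0, 0, 0.01, 0.022, 0, 0, 0, 0, 0, 0.01, 0.028, 0, 0, 0, 0, 0, 0.01, 0.034, 0, 0, 0, 0, 0, 0.01, 0.04, 0, 0, 0, 0, 0, 0.01, 0.045, 0, 0, 0, 0, 0, 0.01],
)

```text
t: 16.78
tool_pos: [0.5772, -0.0855, -0.0146]
tool_rot: [[0.023, -1.0, 0.0], [-1.0, -0.023, -0.0], [0.0, -0.0, -1.0]]
force: [0.1, 0.7, -1.2]
grip_width: 0.301
```

send_rows(
  commands=[0.005, 0, 0, 0, 0, 0, 0.01, 0.011, 0, 0, 0, 0, 0, 0.01, 0.017, 0, 0, 0, 0, 0, 0.01, 0.023, 0, 0, 0, 0, 0, 0.01, 0.029, 0, 0, 0, 0, 0, 0.01, 0.034, 0, 0, 0, 0, 0, 0.01, 0.038, 0, 0, 0, 0, 0, 0.01, 0.04, 0, 0, 0, 0, 0, 0.01],
)

```text
t: 17.45
tool_pos: [0.5781, -0.1254, -0.0146]
tool_rot: [[0.023, -1.0, 0.0], [-1.0, -0.023, -0.0], [0.0, -0.0, -1.0]]
force: [-0.4, 1.9, -1.3]
grip_width: 0.306
```

```bash
python3 fr.py;python3 - <<'E'
from h import *
s=imaging.read_camera("side")[:,:,::-1];cv2.imwrite("pics/s13.png",s)
s=imaging.read_camera("top")[:,:,::-1];cv2.imwrite("pics/t13.png",s)
E
```

```text
tip cab [-14.3 166.3] under 3.0 torque [ 0.19 -0.11  0.01]
Fcab [ 0.32 -1.87] Fz -1.35
```

View pics/s13.png

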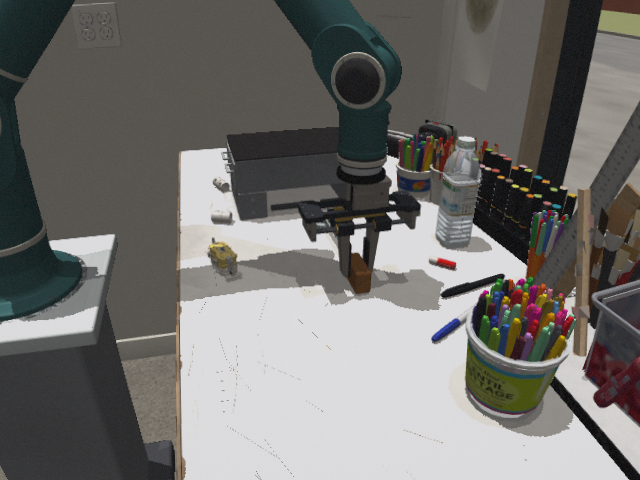

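View pics/t13.png

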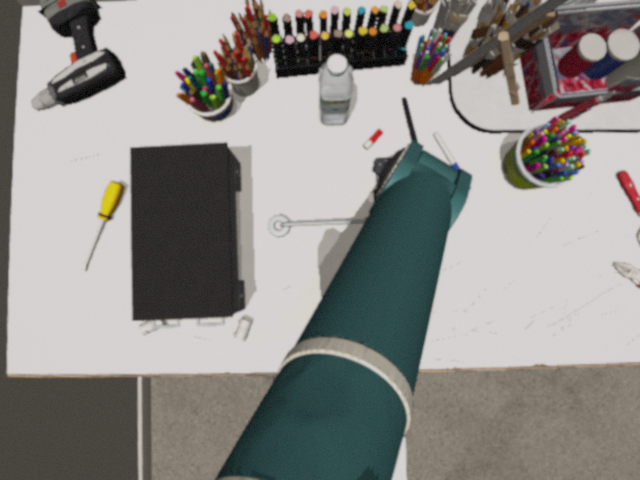

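send_rows(
  commands=[-0.002, 0, 0, 0, 0, 0, 0.01, -0.005, 0, 0, 0, 0, 0, 0.01, -0.005, 0, -0.006, 0, 0, 0, 0.01, -0.005, 0, -0.014, 0, 0, 0, 0.01, -0.005, 0, -0.024, 0, 0, 0, 0.01, -0.005, 0, -0.034, 0, 0, 0, 0.01, -0.005, 0, -0.036, 0, 0, 0, 0.01],
)

```text
t: 18.13
tool_pos: [0.5797, -0.12, 0.0239]
tool_rot: [[0.023, -1.0, 0.004], [-1.0, -0.023, -0.0], [0.001, -0.004, -1.0]]
force: [0.1, -0.2, -1.4]
grip_width: 0.3
```

```bash
python3 fr.py;python3 - <<'E'
from h import *
s=imaging.read_camera("top")[:,:,::-1];cv2.imwrite("pics/t14.png",cv2.resize(s[180:260,220:400],None,fx=4.4,fy=4.4))
E
```

```text
tip cab [-15.9 160.9] under 41.5 torque [ 0.07 -0.1   0.05]
Fcab [-0.13  0.25] Fz -1.42
```

View pics/t14.png

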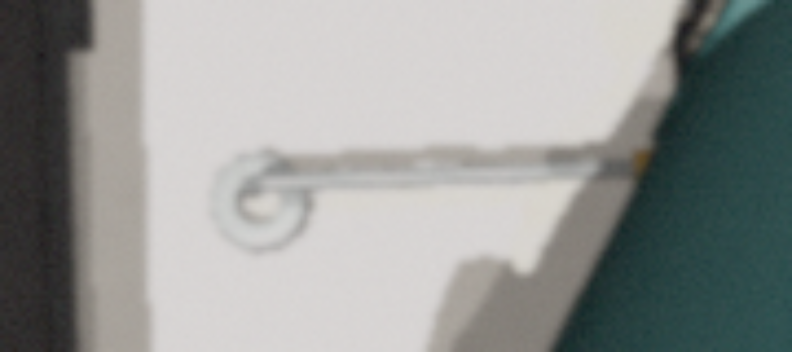

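send_rows(
  commands=[0.01, 0, 0, 0, 0, 0, 0.01, 0.03, 0, 0, 0, 0, 0, 0.01, 0.055, 0, 0, 0, 0, 0, 0.01, 0.07, 0, 0, 0, 0, 0, 0.01, 0.08, 0, 0, 0, 0, 0, 0.01, 0.08, 0, 0.012, 0, 0, 0, 0.01, 0.08, 0, 0.024, 0, 0, 0, 0.01, 0.08, 0, 0.032, 0, 0, 0, 0.01],
)

```text
t: 18.85
tool_pos: [0.5789, -0.1975, -0.0131]
tool_rot: [[0.025, -1.0, -0.003], [-1.0, -0.025, 0.002], [-0.002, 0.003, -1.0]]
force: [-0.8, 0.2, -1.7]
grip_width: 0.303
```

send_rows(
  commands=[0, 0, 0.003, 0, 0, 0, 0.01, 0, 0, 0.005, 0, 0, 0, 0.01, 0, 0, 0.006, 0, 0, 0, 0.01, 0, 0, 0.006, 0, 0, 0, 0.01],
)

```text
t: 19.18
tool_pos: [0.5801, -0.1989, -0.0168]
tool_rot: [[0.024, -1.0, -0.0], [-1.0, -0.024, 0.0], [-0.0, 0.0, -1.0]]
force: [0.4, -0.2, -0.8]
grip_width: 0.306
```

```bash
python3 fr.py
```

```text
tip cab [-14.2 239.9] under 0.8 torque [ 0.1  -0.04  0.05]
Fcab [-0.4   0.19] Fz -0.78
```

Lower the last 0.7 mm and release.

send_rows(
  commands=[0, 0, 0.0007, 0, 0, 0, 0.01, 0, 0, 0.0007, 0, 0, 0, 0.01, 0, 0, 0.0007, 0, 0, 0, 0.04, 0, 0, 0.0007, 0, 0, 0, 0.06, 0, 0, 0.0007, 0, 0, 0, 0.08, 0, 0, 0.0007, 0, 0, 0, 0.0919, 0, 0, 0.0007, 0, 0, 0, 0.0919, 0, 0, 0.0007, 0, 0, 0, 0.0919],
)

```text
t: 19.85
tool_pos: [0.58, -0.1995, -0.0173]
tool_rot: [[0.024, -1.0, 0.0], [-1.0, -0.024, -0.0], [0.0, -0.0, -1.0]]
force: [-0.2, 1.0, -1.0]
grip_width: 0.716
```

send_rows(
  commands=[0, 0, 0, 0, 0, 0, 0.0919, 0, 0, 0, 0, 0, 0, 0.0919, 0, 0, 0, 0, 0, 0, 0.0919, 0, 0, -0.01, 0, 0, 0, 0.0919, 0, 0, -0.03, 0, 0, 0, 0.0919, 0, 0, -0.06, 0, 0, 0, 0.0919, 0, 0, -0.09, 0, 0, 0, 0.0919, 0, 0, -0.12, 0, 0, 0, 0.0919],
)

```text
t: 20.52
tool_pos: [0.5796, -0.1996, 0.1045]
tool_rot: [[0.023, -1.0, -0.0], [-1.0, -0.023, -0.0], [0.0, 0.0, -1.0]]
force: [0.8, -0.5, 0.0]
grip_width: 0.997
```

send_rows(
  commands=[0.02, 0, -0.03, 0, 0, 0, 0.0919, 0.05, 0.01, -0.06, 0, 0, 0, 0.0919, 0.08, 0.02, -0.08, 0, 0, 0, 0.0919, 0.1, 0.03, -0.1, 0, 0, 0, 0.0919, 0.1, 0.03, -0.1, 0, 0, 0, 0.0919, 0.1, 0.03, -0.1, 0, 0, 0, 0.0919],
)

```text
t: 21.02
tool_pos: [0.552, -0.3022, 0.2047]
tool_rot: [[0.02, -1.0, 0.003], [-1.0, -0.02, -0.001], [0.001, -0.003, -1.0]]
force: [1.8, 0.8, -0.3]
grip_width: 1.003
```

```bash
python3 go.py 0 0 0;python3 - <<'E'
from h import *
s=imaging.read_camera("side")[:,:,::-1];cv2.imwrite("pics/s15.png",s)
s=imaging.read_camera("top")[:,:,::-1];cv2.imwrite("pics/t15.png",s)
E
```

```text
t 21.02 pos [ 0.552  -0.3022  0.2047] F [ 1.82  0.82 -0.32] w 1.003
shift [-0.3134  0.5465  0.2027] ang now -88.85
```

View pics/s15.png

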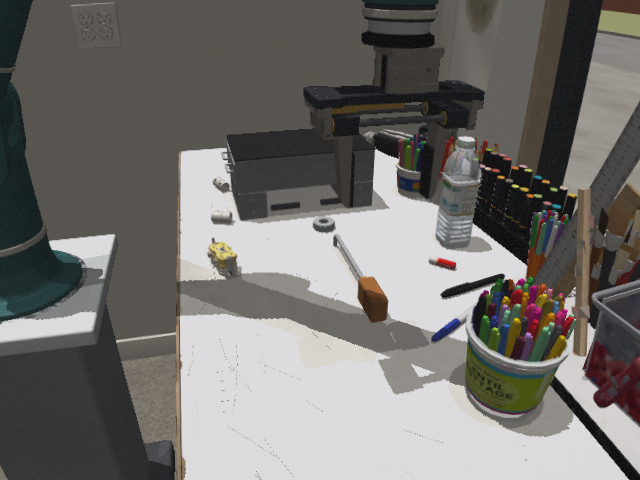

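View pics/t15.png

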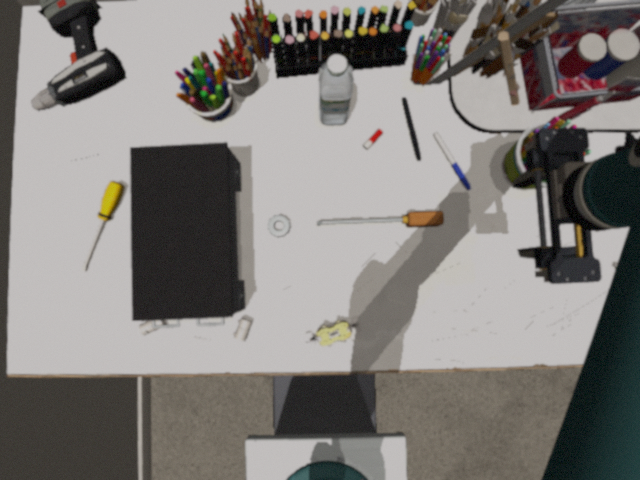

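```bash
python3 go.py 0 0 0;python3 - <<'E'
from h import *
s=cv2.imread("pics/s15.png");cv2.imwrite("pics/s15z.png",cv2.resize(s[205:335,295:405],None,fx=4.5,fy=4.5,interpolation=cv2.INTER_CUBIC))
from fr import w2c
t=onz("top",[[279,226]],.016)[0];print("ring cab",w2c(t[:2]));print("rod tip cab",w2c(onz("top",[[320,222.5]],.02)[0][:2]))
E
```

```text
t 21.12 pos [ 0.5524 -0.2985  0.2021] F [0.03 0.28 0.24] w 0.999
shift [-0.3119  0.5447  0.2029] ang now -88.58
ring cab [-13.96551358 162.65030132]
rod tip cab [-16.9021307  244.77838486]
```

View pics/s15z.png

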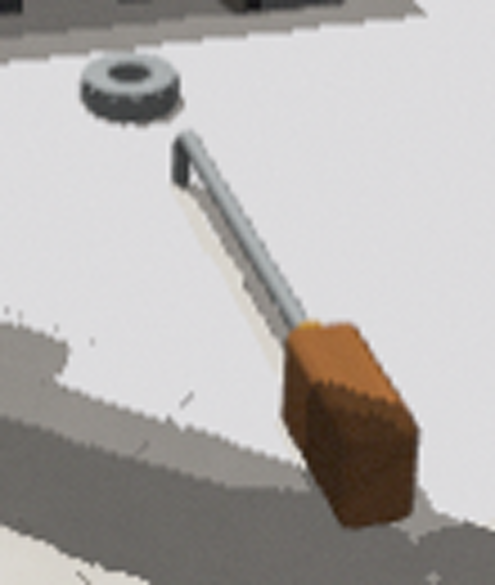

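The ring is flat and clear of the cabinet. The rod stands on the worktop, and the gripper is away and at rest, so I am handing in.

```bash
python3 - <<'E'
from plant import order
print(order.close_job())
E
```

```text
the job is handed in; nothing more can be done
None
```

The ring is out of the cabinet and lying flat on the worktop, with the rod set down beside it. I handed the job in at about 21 s; no verdict is given.

**What I did:** I took the rod by its handle, put the bent end in over the rail and lowered it into the ring's hole on the first try. I pulled the ring against the rail and slid it along with a light pull. The pull dropped as the ring reached the cut-out, at about x = -14 mm in the cabinet's axes. I then drew the ring straight out, lifted the rod clear, set it down and backed the gripper away.

**Forces:** The largest reading I saw while pulling on the rail was about 6 N. Forces were read at the end of each move, not continuously.

**Last checks, from the side and top pictures:**
- **Ring:** flat, centred about 163 mm along the cabinet's y, so its near edge is about 55 mm outside the mouth.
- **Rod:** standing on its base on the worktop, with the bent end about 245 mm along y, not touching the ring.

**What failed or disagreed:**
- **Grasp height:** the first close missed. The finger tips sat about 30 mm above the reported tool point and shut above the handle. I lowered a further 25 mm while watching the force, and the grip then read 28 mm, the handle's width.
- **Positions:** the side and top cameras disagreed by 2–4 mm in y. The rod tip also lay a few millimetres short of where the grip implied, and I corrected for that.
- **Cut-out:** it was partly visible to the side camera. I saw it at about x = -13 mm before feeling for it, and the two agreed.

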